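# Pin up and gauge a pack of tab templates

### The job

Make up the pack of tab templates on the pinning block: lift the weight off onto the table, lay every loose template flat on the two already there, all pointed ends the same way, then push the two tapered pins down through the stacked holes, fully home, so that they pull the whole pack into line. With both pins home, slide the gauge jaws shut until they bear on the pack and leave them there, and finally stand the weight back on top of the pack between the pins. Do not push the other things on the table about or knock them over.

Things in the scene. Friction and masses are not known exactly. Their poses are not given: they have to be found in the camera images.
- block: pinning block, fixed to the table: aluminium plate on a plywood base, 60 mm high in all, 220 long, 130 wide; origin at table level mid-way between its two pin holes; x runs along it, away from the robot, from the near hole to the far hole; z up. Across its far end (x = 112 mm) lies a steel beam along y, 200 long, on which two jaws slide; their blades, 9 thick, stand 37 mm above the block's top from x = 45 to 115 mm.
- block_top (a point): point on the block's top face mid-way between its pin holes, where the pack's centre belongs; axes as the block's. A template in its place has its axes parallel to these (point towards the robot). The table on the block's -y side, between it and the pin rack, is clear: room to set the weight down at y = -155 mm of this frame
- hole_near (a point): centre of the mouth of the block's near pin hole (x = -42 mm), 17 mm wide, with a stop 55 mm below the top face on which the pin's tip comes to rest
- hole_far (a point): centre of the mouth of the block's far pin hole (x = +42 mm), the same in every way
- t1_mid (a point): grey plastic tab template, 140 long, 56 wide, 8 mm thick, flat; one end (its -x end) narrows to a blunt point, the other is square; two 17 mm through holes on its centre line, 42 mm either side of the centre. Point: its centre, half-way up; x along its length away from the point, z up. Lies on the block at the start, a few mm askew
- t2_mid (a point): grey plastic tab template, 140 long, 56 wide, 8 mm thick, flat; one end (its -x end) narrows to a blunt point, the other is square; two 17 mm through holes on its centre line, 42 mm either side of the centre. Point: its centre, half-way up; x along its length away from the point, z up. Lies on t1 at the start, a few mm askew, under the weight
- t3_mid (a point): grey plastic tab template, 140 long, 56 wide, 8 mm thick, flat; one end (its -x end) narrows to a blunt point, the other is square; two 17 mm through holes on its centre line, 42 mm either side of the centre. Point: its centre, half-way up; x along its length away from the point, z up. If present, lies loose on the table left of the block; one to three of t3, t4, t5 are there
- t4_mid (a point): grey plastic tab template, 140 long, 56 wide, 8 mm thick, flat; one end (its -x end) narrows to a blunt point, the other is square; two 17 mm through holes on its centre line, 42 mm either side of the centre. Point: its centre, half-way up; x along its length away from the point, z up. If present, lies loose on the table left of the block; one to three of t3, t4, t5 are there
- t5_mid (a point): grey plastic tab template, 140 long, 56 wide, 8 mm thick, flat; one end (its -x end) narrows to a blunt point, the other is square; two 17 mm through holes on its centre line, 42 mm either side of the centre. Point: its centre, half-way up; x along its length away from the point, z up. If present, lies loose on the table left of the block; one to three of t3, t4, t5 are there
- pin_a_handle (a point): tapered steel pin: black round handle 26 mm across, 43 high; below it a 16 mm shank 99 long, its lowest 28 mm tapering to a 4.4 mm tip. At first both hang upright by the shoulder, 70 mm apart, in 20 mm holes of the rack's 102 mm high top, an awl in line with them. Point: handle centre, 120.5 mm above the tip; z up the pin. Home on its stop this is 65.5 mm above block_top. Pins are alike; either fits either hole
- pin_b_handle (a point): tapered steel pin: black round handle 26 mm across, 43 high; below it a 16 mm shank 99 long, its lowest 28 mm tapering to a 4.4 mm tip. At first both hang upright by the shoulder, 70 mm apart, in 20 mm holes of the rack's 102 mm high top, an awl in line with them. Point: handle centre, 120.5 mm above the tip; z up the pin. Home on its stop this is 65.5 mm above block_top. Pins are alike; either fits either hole
- weight_mid (a point): steel pattern weight, 0.3 kg: round foot 42 mm across and 21 mm high, with a post 20 mm across and 35 mm high on top, 56 mm in all. Point: its centre line, 28 mm above its underside; z up. Stands on t2 at the start
- jaw_right (a joint): slide of the right-hand (-y) gauge jaw, m: 0 fully open, grows as it shuts. The two jaws are geared together and move by equal amounts. A jaw's face is 56 mm minus this value from the block's centre line, so on a well-aligned pack they bear at about 0.028; travel 0.036; slides with about 2 to 3 N and stays where it is left
- jaw_right_lug (a point): centre of the steel lug on the right-hand jaw by which it is pushed: upright block 22 (x) by 14 (y) by 36 mm high, its top 60 mm above the block's top face, free on all sides above the carriage (24 mm above the block's top face). To shut, move it along the block's +y
- jaw_left_lug (a point): the like lug on the left-hand (+y) jaw; to shut, move it along the block's -y
- cone1: bystander: thread cone 62 mm across, 147 mm tall, origin at its foot
- cone2: bystander: thread cone, the same
- snips: bystander: small scissors, 120 mm long, lying flat
- tape_case: bystander: white round tape-measure case, 52 mm across, 14 mm high
- chalk_box: bystander: small open box of tailor's chalk, 80 by 50 by 22 mm
- bobbin: bystander: bobbin, 22 mm across, 11 mm high
Not all that is in view belongs to the job. What is shaped like the part that bears pin_b_handle but blue or yellow is not meant.

How it is judged:
On the way, in this order (a step that is already met when the one before it is completed fails the run):
1. the weight is off on the table and every template lies flat in the pack on the block, roughly over its place (within 10 mm) (horizontal distance between each of t1_mid, t2_mid, t3_mid, t4_mid, t5_mid and block_top below 0.01 m and angle between the x axis of each of t1_mid, t2_mid, t3_mid, t4_mid, t5_mid and the x axis of block_top, either way round below 0.15 rad and x of hole_near in the frame of t1_mid below -0.03 m and z of t1_mid in the frame of block_top between 0.001 and 0.041 m and angle between each of t1_mid, t2_mid, t3_mid, t4_mid, t5_mid's own z axis and vertical below 0.06 rad and x of hole_near in the frame of t2_mid below -0.03 m and z of t2_mid in the frame of block_top between 0.001 and 0.041 m and x of hole_near in the frame of t3_mid below -0.03 m and z of t3_mid in the frame of block_top between 0.001 and 0.041 m and x of hole_near in the frame of t4_mid below -0.03 m and z of t4_mid in the frame of block_top between 0.001 and 0.041 m and x of hole_near in the frame of t5_mid below -0.03 m and z of t5_mid in the frame of block_top between 0.001 and 0.041 m and height (world z) of weight_mid below 0.04 m), for 0.2 s.
2. both tapered pins are down on their stops, one through each stack of holes (horizontal distance between each of t1_mid, t2_mid, t3_mid, t4_mid, t5_mid and block_top below 0.0025 m and angle between the x axis of each of t1_mid, t2_mid, t3_mid, t4_mid, t5_mid and the x axis of block_top, either way round below 0.045 rad and x of hole_near in the frame of t1_mid below -0.03 m and z of t1_mid in the frame of block_top between 0.001 and 0.041 m and angle between each of t1_mid, t2_mid, t3_mid, t4_mid, t5_mid's own z axis and vertical below 0.06 rad and x of hole_near in the frame of t2_mid below -0.03 m and z of t2_mid in the frame of block_top between 0.001 and 0.041 m and x of hole_near in the frame of t3_mid below -0.03 m and z of t3_mid in the frame of block_top between 0.001 and 0.041 m and x of hole_near in the frame of t4_mid below -0.03 m and z of t4_mid in the frame of block_top between 0.001 and 0.041 m and x of hole_near in the frame of t5_mid below -0.03 m and z of t5_mid in the frame of block_top between 0.001 and 0.041 m and ((horizontal distance between pin_a_handle and hole_near below 0.005 m and z of each of pin_a_handle, pin_b_handle in the frame of block_top below 0.0695 m and angle between each of pin_a_handle, pin_b_handle's own z axis and vertical below 0.06 rad and horizontal distance between pin_b_handle and hole_far below 0.005 m) or (horizontal distance between pin_b_handle and hole_near below 0.005 m and z of each of pin_b_handle, pin_a_handle in the frame of block_top below 0.0695 m and angle between each of pin_b_handle, pin_a_handle's own z axis and vertical below 0.06 rad and horizontal distance between pin_a_handle and hole_far below 0.005 m))), for 0.2 s.
3. with the pins home the gauge jaws are shut on the pack so that they bear on it (more than 1 N on a template) (((horizontal distance between pin_a_handle and hole_near below 0.005 m and z of each of pin_a_handle, pin_b_handle in the frame of block_top below 0.0695 m and angle between each of pin_a_handle, pin_b_handle's own z axis and vertical below 0.06 rad and horizontal distance between pin_b_handle and hole_far below 0.005 m) or (horizontal distance between pin_b_handle and hole_near below 0.005 m and z of each of pin_b_handle, pin_a_handle in the frame of block_top below 0.0695 m and angle between each of pin_b_handle, pin_a_handle's own z axis and vertical below 0.06 rad and horizontal distance between pin_a_handle and hole_far below 0.005 m)) and (contact force between any of jaw_right, jaw_left and t1 above 1 N or contact force between any of jaw_right, jaw_left and t2 above 1 N or contact force between any of jaw_right, jaw_left and t3 above 1 N or contact force between any of jaw_right, jaw_left and t4 above 1 N or contact force between any of jaw_right, jaw_left and t5 above 1 N) and value of joint jaw_right above 0.0262 m), for 0.1 s.
At the end, for the whole second after the job is handed in: All templates flat in the pack, points to the robot, within 2.5 mm and 0.045 rad of their place; both pins upright within 4 mm of their stops; jaws left shut within 2 mm of the pack; the weight standing at rest on the pack within 22 mm of its middle (all of step 2 and value of joint jaw_right above 0.0262 m and horizontal distance between weight_mid and block_top below 0.022 m and angle between weight_mid's own z axis and vertical below 0.08 rad and (contact force between weight and t1 above 1 N or contact force between weight and t2 above 1 N or contact force between weight and t3 above 1 N or contact force between weight and t4 above 1 N or contact force between weight and t5 above 1 N) and linear speed of weight below 0.02 m/s); the robot touches nothing.
It fails at once if a thread cone is knocked over (angle between any of cone1, cone2's own z axis and vertical above 0.6 rad).
It fails at once if a bystander is shifted by more than 3 cm (distance of any of cone1, cone2, snips, tape_case, chalk_box, bobbin from where it was at the start of the episode above 0.03 m).
Of t3, t4, t5 only 1 to 3 are there at a start; the rules pass over those that are not, and their reading is None.
At some moment in a run one of t3, t4, t5 may be knocked a few centimetres aside while the robot is not near it.
Once in a run the grip may slacken for a moment while it holds something.
It also fails if it takes over 210 s, if anything falls off the work surface, if the arm or the gripper's body presses on something with over 40 N, if the wrist force passes 120 N, or if a joint passes its speed limit or range.

### The arm

A 6-joint arm with a two-finger parallel gripper is mounted at the origin on the work surface. World frame = base frame: x ahead of the robot, y to its left, z up, the work surface at z = 0. Lengths are in m, angles in rad, forces in N, time in s.
With the tool pointing down it reaches from about 0.325 to 0.925 m from the base axis. Payload 3.1 kg.
Tool frame: the origin (TCP) lies on the centre line of the jaws, within the pads' length; the fingertips stand 17 mm ahead of it and the grasp point (between the pads) lies 2 mm behind it (env.finger_overhang is the z of the fingertips in the tool frame, in m); z points along the fingers, y is the line along which they close (so a half turn about z gives the same grasp; the last joint's range is limited). The gripper opens to 85 mm and grips with 20 to 120 N. Pads are 22 mm wide; open, the fingers measure 114 mm over their backs; the gripper's body (76 mm by 85 mm) begins 54 mm behind the grasp point. The pads swing forward as they close: fully open they stand 13 mm farther back than shut.
Start: joints at [1.146, 0.217, 1.613, -0, 1.311, -0.112], TCP at [0.192, 0.595, 0.248] pointing down, gripper open.
Joint ranges: [-2.75, 2.75], [-0.78, 2.1], [0.31, 2.55], [-1.13, 4.27], [0.13, 2.63], [-2.58, 2.58]. Speed limits (rad/s): [2.79, 2.79, 3.14, 3.14, 3.14, 3.14].

### API

Orientations are given as a unit quaternion [w, x, y, z].
In Python, from station import env, viewer gives the robot as it stands.
- The arm moves only by the shell command python3 -m jog 'ROWS' [FORCE]. ROWS is JSON, a list of rows, each an object of numbers: "x", "y", "z": the shift along the tool's x, y, z in m; "rx", "ry", "rz": the turn, a rotation vector about the tool's x, y, z in rad; "fingers": the closure, from 0 (fully open) to 1 (shut). In form: [{"x": .., "y": .., "z": .., "rx": .., "ry": .., "rz": .., "fingers": ..}, ...]. A call has 1 to 12 rows; each row is the pose to reach, as a shift and turn from the pose commanded when the call began, along the tool's axes at that moment; what a row does not reach only later rows make up. A row lasts 1/12 s, in which the tool goes at most 41.7 mm and 7.16 degrees, less where a joint would pass 70% of its speed; a pose out of reach is approached as far as the arm can. A call with a gripper value outside its range is refused whole. The fingers move at their own pace and stop on an object; FORCE is the grip in N (left out, the last holds). Time passes only in rows, so rows that repeat a pose let the fingers close. It gives the time, the measured TCP pose, the force, the opening and the grip force at its end, in the units of the state.
- env.sense(): the state, without advancing time (a new reading comes with each control period).
- viewer.grab_frame(name): name is "scene" or "top" or "wrist"; returns a dict with "frame" (400x640x3 uint8, red, green, blue), "K" (3x3 intrinsics, pixels), "R" (3x3) and "t" (3): a world point X has camera coordinates R X + t; the wrist camera has in their place "T_tool_cam" (4x4, takes a point from camera to tool coordinates, whose origin is the TCP and whose axes are the flange's). Camera axes: x right, y down, z forward; pixel columns grow to the right and rows downward; lengths in m; the calibration is good to about 2 mm. A picture is of the moment at which its call begins: read the wrist's pose just before it. There is no depth.
- env.finish_job(): hands the job in; it is judged then, once.
The state is a dict: "clock": time; "q": joint angles; "qvel": joint speeds; "tau": joint torques, N m; "tool_pos": TCP position; "tcp_rot": TCP orientation; "wrist_force": force on the tool from outside, world axes, zero at the start; "torque": the same for the moment, N m; "width": opening from 0.0 (shut) to 1.0 (fully open); "finger_force": force on a finger pad.
Only numpy, scipy, OpenCV 4.12 (cv2) and the standard library are available. Lean on these libraries where they do the work, as an engineer would, in place of code of your own. Each camera call takes 0.05 s, during which the arm holds its last target. There are 200 camera calls.

## Working session

There is one attempt and no reset: what is moved stays moved. The work goes in short steps, Python scripts to look and compute and a shell command to move; the robot and the scene stay as the last step left them, time stands still between calls to the robot, and variables do not carry over. Pictures are saved under pics/ and viewed, at most 14 in all, crops included, and the job is handed in when it is done.

```bash
ls; mkdir -p pics; cat > h.py <<'E'
import numpy as np, cv2
from scipy.spatial.transform import Rotation as Rn
from station import env, viewer
def rot(s=None):
    s=s or env.sense(); q=s["tcp_rot"]; return Rn.from_quat([q[1],q[2],q[3],q[0]]).as_matrix()
def grab(name):
    s=env.sense(); g=viewer.grab_frame(name)
    K=np.array(g["K"])
    if name=="wrist":
        T=np.eye(4);T[:3,:3]=rot(s);T[:3,3]=s["tool_pos"]
        M=np.linalg.inv(T@np.array(g["T_tool_cam"])); R,t=M[:3,:3],M[:3,3]
    else: R,t=np.array(g["R"]),np.array(g["t"])
    return g["frame"],K,R,t
def save(name,fn):
    f,K,R,t=grab(name); cv2.imwrite("pics/"+fn+".png",f[:,:,::-1]); np.savez("pics/"+fn,K=K,R=R,t=t)
def p2w(fn,uv,z):
    d=np.load("pics/"+fn+".npz"); uv=np.atleast_2d(uv).astype(float)
    r=(d["R"].T@np.linalg.inv(d["K"])@np.c_[uv,np.ones(len(uv))].T).T
    c=-d["R"].T@d["t"]; return c+r*((z-c[2])/r[:,2])[:,None]
def w2p(fn,X):
    d=np.load("pics/"+fn+".npz"); c=d["R"]@np.atleast_2d(X).T+d["t"][:,None]; p=d["K"]@c; return (p[:2]/p[2]).T
def delta(X,yaw=None):
    """tool-frame shift to world TCP X; rz to make the tool y axis lie along world yaw (mod pi)"""
    s=env.sense();R=rot(s);d=R.T@(np.array(X)-s["tool_pos"]);print("shift",d.round(4))
    if yaw is not None:
        y=R[:,1];a=(yaw-np.arctan2(y[1],y[0])+np.pi/2)%np.pi-np.pi/2;print("rz(tool)",round(-a,4))
E
python3 - <<'E'
from h import *
s=env.sense();print({k:np.round(v,3) for k,v in s.items()});print(rot().round(3))
save("scene","s0");save("top","t0")
for n in("s0","t0"):
    d=np.load(f"pics/{n}.npz");print(d["K"].round(1).tolist(),(-d["R"].T@d["t"]).round(3))
E
```

```text
pics
{'clock': np.float64(0.0), 'q': array([ 1.146,  0.218,  1.615, -0.   ,  1.311, -0.112]), 'qvel': array([ 0.   , -0.001,  0.   , -0.   , -0.001,  0.001]), 'tau': array([-0.0000e+00, -3.9684e+01, -3.0385e+01, -0.0000e+00,  1.0000e-02,
        0.0000e+00]), 'tool_pos': array([0.192, 0.594, 0.247]), 'tcp_rot': array([-0.   ,  0.156,  0.988, -0.001]), 'wrist_force': array([ 0.05 , -0.419, -0.21 ]), 'torque': array([-0.034,  0.042,  0.011]), 'finger_force': np.float64(0.0), 'width': np.float64(1.0)}
[[-0.951  0.308 -0.001]
 [ 0.308  0.951 -0.002]
 [ 0.    -0.002 -1.   ]]
[[485.2, 0.0, 313.2], [0.0, 485.2, 202.2], [0.0, 0.0, 1.0]] [1.097 0.507 1.278]
[[412.6, 0.0, 324.2], [0.0, 412.6, 198.0], [0.0, 0.0, 1.0]] [0.311 0.059 1.174]
```

View pics/t0.png

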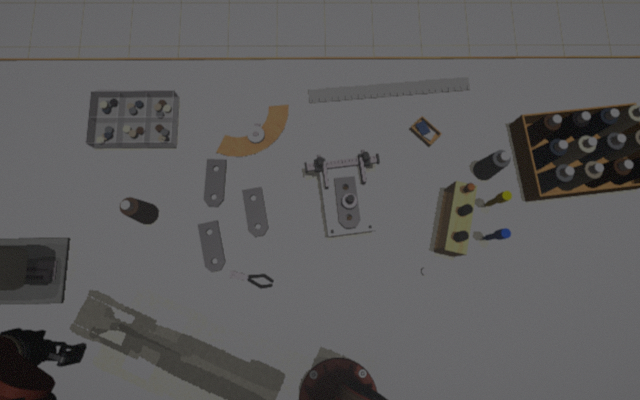

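View pics/s0.png

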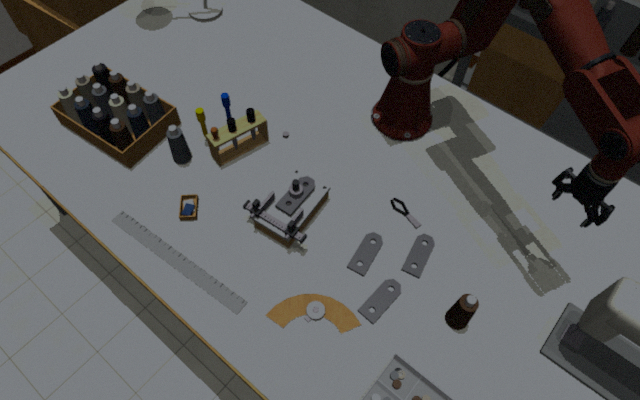

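The top view shows three loose templates near (215,182), (256,212) and (212,246). The block is near (345,200), with the weight at (349,200). The rack pins are near (465,210) and (461,237), with the awl at (470,187). I'll enlarge this area.

```bash
python3 - <<'E'
from h import *
f=cv2.imread("pics/t0.png");c=f[140:280,190:390];c=cv2.resize(c,None,fx=4,fy=4,interpolation=cv2.INTER_CUBIC)
cv2.imwrite("pics/t0c.png",np.clip(c*1.8,0,255).astype(np.uint8))
E
```

```text
(no output)
```

View pics/t0c.png

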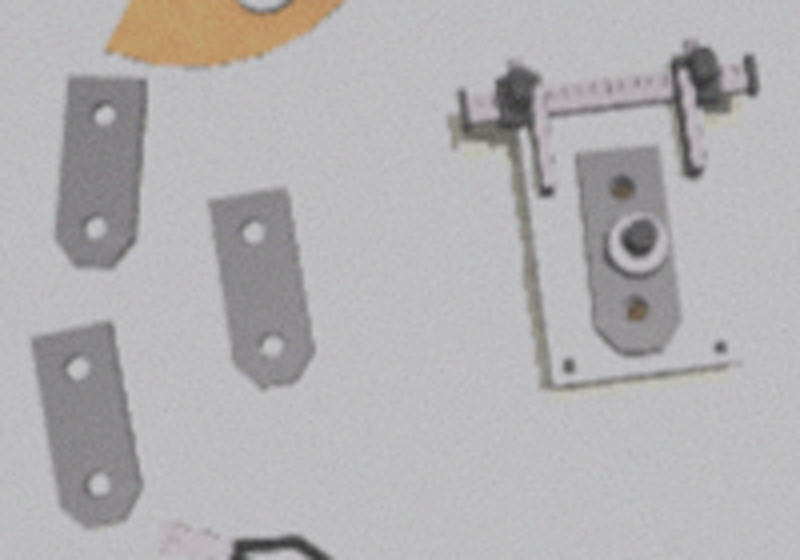

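The crop shows all three loose templates with their points towards the robot. Their hole pairs, in crop pixels, are (104,114)/(96,229), (254,232)/(272,346) and (78,367)/(99,485). The block's near edge runs from (545,387) to (740,363), and the weight is at (638,238).

```bash
python3 - <<'E'
from h import *
q=lambda *a:np.array(a)/4+[190,140]
for n,a,b in(("A",(104,114),(96,229)),("B",(254,232),(272,346)),("C",(78,367),(99,485))):
    P=p2w("t0",q(a,b),.006);d=P[0]-P[1];print(n,P.mean(0).round(3),"yaw",np.arctan2(d[1],d[0]).round(3),"sep",np.linalg.norm(d).round(4))
E_=p2w("t0",q((545,387),(740,363)),.06);d=E_[0]-E_[1];y=np.arctan2(d[1],d[0]);yaw=y-np.pi/2;print("edge",E_.round(3),np.linalg.norm(d),yaw)
P=p2w("t0",q((622,187),(637,309)),.074);d=P[0]-P[1];print("t2",P.mean(0),np.arctan2(d[1],d[0]))
W=p2w("t0",q((640,236)),.06+.016+.056);print("weight",W)
print("pins",p2w("t0",[(465,209),(460,236)],.145).round(3),"awl",p2w("t0",[(470,187)],.13))
print("bobbin",p2w("t0",[(422,271)],.01),"cones",p2w("t0",[(126,205),(500,158)],.147),"snips",p2w("t0",[(260,280)],.0))
g=viewer.grab_frame("wrist");print(np.array(g["T_tool_cam"]).round(3),np.array(g["K"]).round(0).tolist(),env.finger_overhang)
c=W[0];c[2]=.33;delta(c,np.pi/2+yaw)
E
```

```text
A [0.591 0.339 0.006] yaw -0.036 sep 0.0853
B [0.503 0.221 0.006] yaw 0.166 sep 0.0838
C [0.408 0.342 0.006] yaw 0.207 sep 0.0845
edge [[ 0.424  0.023  0.06 ]
 [ 0.438 -0.11   0.06 ]] 0.1337331295159032 0.10570201599354401
t2 [ 0.51629276 -0.03603263  0.074     ] 0.09038423970655597
weight [[ 0.51295101 -0.03804544  0.132     ]]
pins [[ 0.48  -0.33   0.145]
 [ 0.411 -0.312  0.145]] awl [[ 0.54084013 -0.35415827  0.13      ]]
bobbin [[ 0.32857441 -0.24477473  0.01      ]] cones [[ 0.5028078   0.52467599  0.147     ]
 [ 0.61375922 -0.43364611  0.147     ]] snips [[0.31264874 0.20766677 0.        ]]
[[-0.001 -0.965 -0.261  0.066]
 [ 1.    -0.001  0.001  0.   ]
 [-0.001 -0.261  0.965 -0.125]
 [ 0.     0.     0.     1.   ]] [[338.0, 0.0, 323.0], [0.0, 338.0, 192.0], [0.0, 0.0, 1.0]] 0.017
shift [-0.4999 -0.5029 -0.0819]
rz(tool) -0.4185
```

```bash
python3 -m jog '[{"x":-0.25,"y":-0.25,"z":-0.08},{"x":-0.25,"y":-0.25,"z":-0.08},{"x":-0.25,"y":-0.25,"z":-0.08},{"x":-0.25,"y":-0.25,"z":-0.08},{"x":-0.25,"y":-0.25,"z":-0.08},{"x":-0.25,"y":-0.25,"z":-0.08},{"x":-0.25,"y":-0.25,"z":-0.08},{"x":-0.25,"y":-0.25,"z":-0.08},{"x":-0.25,"y":-0.25,"z":-0.08},{"x":-0.25,"y":-0.25,"z":-0.08},{"x":-0.25,"y":-0.25,"z":-0.08}]'
python3 -m jog '[{"x":-0.25,"y":-0.25,"rz":-0.418},{"x":-0.25,"y":-0.25,"rz":-0.418},{"x":-0.25,"y":-0.25,"rz":-0.418},{"x":-0.25,"y":-0.25,"rz":-0.418},{"x":-0.25,"y":-0.25,"rz":-0.418},{"x":-0.25,"y":-0.25,"rz":-0.418},{"x":-0.25,"y":-0.25,"rz":-0.418},{"x":-0.25,"y":-0.25,"rz":-0.418},{"x":-0.25,"y":-0.25,"rz":-0.418},{"x":-0.25,"y":-0.25,"rz":-0.418},{"x":-0.25,"y":-0.25,"rz":-0.418},{"x":-0.25,"y":-0.25,"rz":-0.418}]'
python3 - <<'E'
from h import *
save("wrist","w0");f=cv2.imread("pics/w0.png");cv2.imwrite("pics/w0b.png",np.clip(f*1.8,0,255).astype(np.uint8)); print(rot().round(3))
E
```

```text
[[-0.951  0.308 -0.001]
 [ 0.308  0.951 -0.001]
 [ 0.    -0.002 -1.   ]]invalid input at $[0]: expected keys x, y, z, rx, ry, rz, fingers
invalid input at $[0]: expected keys x, y, z, rx, ry, rz, fingers
```

View pics/w0b.png

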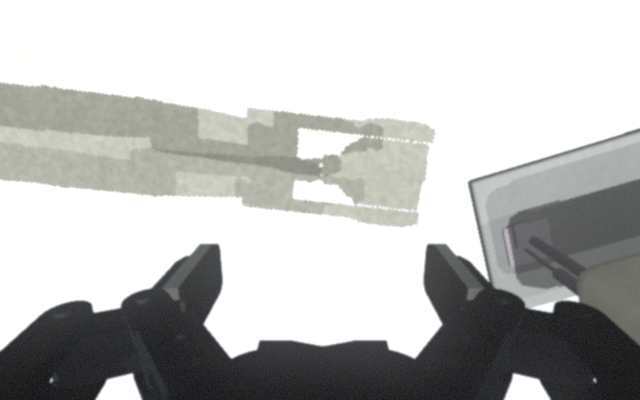

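The jog refused the rows because every key is required, so the arm has not moved. The picture only shows the table and the arm's shadow, with the finger pads at about (205,260) and (440,260). I'll send the same move again with all keys.

```bash
python3 -m jog '[{"x":-0.25,"y":-0.25,"z":-0.08,"rx":0,"ry":0,"rz":0,"fingers":0},{"x":-0.25,"y":-0.25,"z":-0.08,"rx":0,"ry":0,"rz":0,"fingers":0},{"x":-0.25,"y":-0.25,"z":-0.08,"rx":0,"ry":0,"rz":0,"fingers":0},{"x":-0.25,"y":-0.25,"z":-0.08,"rx":0,"ry":0,"rz":0,"fingers":0},{"x":-0.25,"y":-0.25,"z":-0.08,"rx":0,"ry":0,"rz":0,"fingers":0},{"x":-0.25,"y":-0.25,"z":-0.08,"rx":0,"ry":0,"rz":0,"fingers":0},{"x":-0.25,"y":-0.25,"z":-0.08,"rx":0,"ry":0,"rz":0,"fingers":0},{"x":-0.25,"y":-0.25,"z":-0.08,"rx":0,"ry":0,"rz":0,"fingers":0},{"x":-0.25,"y":-0.25,"z":-0.08,"rx":0,"ry":0,"rz":0,"fingers":0},{"x":-0.25,"y":-0.25,"z":-0.08,"rx":0,"ry":0,"rz":0,"fingers":0}]'
python3 -m jog '[{"x":-0.25,"y":-0.25,"z":0,"rx":0,"ry":0,"rz":-0.418,"fingers":0},{"x":-0.25,"y":-0.25,"z":0,"rx":0,"ry":0,"rz":-0.418,"fingers":0},{"x":-0.25,"y":-0.25,"z":0,"rx":0,"ry":0,"rz":-0.418,"fingers":0},{"x":-0.25,"y":-0.25,"z":0,"rx":0,"ry":0,"rz":-0.418,"fingers":0},{"x":-0.25,"y":-0.25,"z":0,"rx":0,"ry":0,"rz":-0.418,"fingers":0},{"x":-0.25,"y":-0.25,"z":0,"rx":0,"ry":0,"rz":-0.418,"fingers":0},{"x":-0.25,"y":-0.25,"z":0,"rx":0,"ry":0,"rz":-0.418,"fingers":0},{"x":-0.25,"y":-0.25,"z":0,"rx":0,"ry":0,"rz":-0.418,"fingers":0},{"x":-0.25,"y":-0.25,"z":0,"rx":0,"ry":0,"rz":-0.418,"fingers":0},{"x":-0.25,"y":-0.25,"z":0,"rx":0,"ry":0,"rz":-0.418,"fingers":0},{"x":-0.25,"y":-0.25,"z":0,"rx":0,"ry":0,"rz":-0.418,"fingers":0},{"x":-0.25,"y":-0.25,"z":0,"rx":0,"ry":0,"rz":-0.418,"fingers":0}]'
python3 - <<'E'
from h import *
save("wrist","w1");f=cv2.imread("pics/w1.png");cv2.imwrite("pics/w1b.png",np.clip(f*1.3,0,255).astype(np.uint8)); print(rot().round(3))
E
```

```text
clock: 1.03
tool_pos: [0.3559, 0.2763, 0.3301]
tcp_rot: [0.002, 0.159, 0.987, -0.0]
wrist_force: [-0.3, 0.3, 0.5]
width: 1.002
finger_force: 0.0
clock: 2.03
tool_pos: [0.5139, -0.0342, 0.3276]
tcp_rot: [-0.001, -0.052, 0.999, 0.001]
wrist_force: [-0.3, 0.7, 0.2]
width: 1.0
finger_force: 0.0
[[-0.994 -0.106 -0.001]
 [-0.106  0.994  0.001]
 [ 0.001  0.001 -1.   ]]
```

View pics/w1b.png

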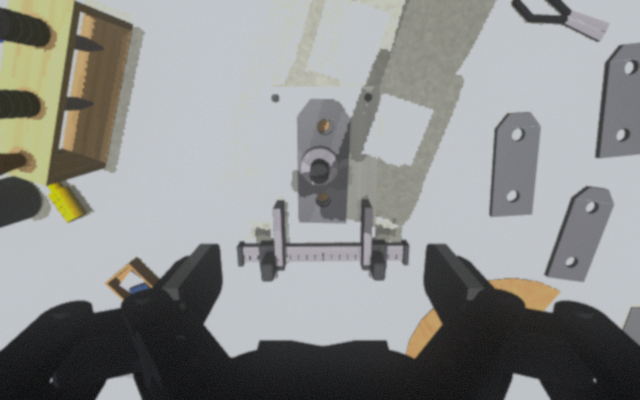

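The wrist view over the block shows the weight at (320,168), the template holes at about (324,126) and (323,199), and the screws at (276,98) and (368,97). The jaw blades are at x≈279 and 366, the beam at y≈252, and the rack is on the left. I'll enlarge it for the block frame.

```bash
python3 - <<'E'
from h import *
f=cv2.imread("pics/w1.png");c=f[80:280,222:422].astype(float)
c=cv2.resize(c,None,fx=3,fy=3,interpolation=cv2.INTER_CUBIC)
a=np.clip(c*1.2,0,255); 
b=np.clip((c-130)*3,0,255)
cv2.imwrite("pics/w1c.png",a.astype(np.uint8)); 
g=f[80:280,222:422]; print(g.max(),np.percentile(g,[50,90]))
E
```

```text
158 [143. 155.]
```

View pics/w1c.png

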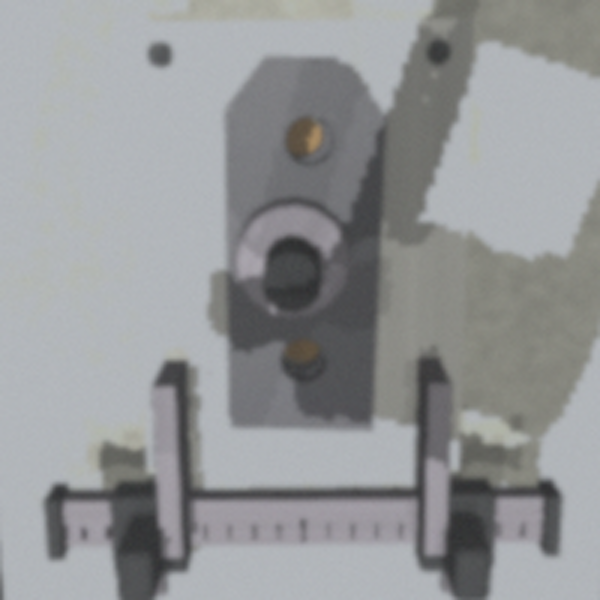

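```bash
python3 - <<'E'
from h import *
q=lambda *a:np.array(a)/3+[222,80]
S=p2w("w1",q((160,54),(438,52)),.06);B=p2w("w1",q((178,383),(428,383)),.097)
print("screws",S.round(4),np.linalg.norm(S[0]-S[1]));print("blades",B.round(4),np.linalg.norm(B[0]-B[1]))
for P in(S,B):
    d=P[1]-P[0];print("yaw",np.arctan2(-d[0],d[1]))
ax=B.mean(0)[:2]-S.mean(0)[:2];print("axis yaw",np.arctan2(ax[1],ax[0]),np.linalg.norm(ax))
u=ax/np.linalg.norm(ax);print("block origin",B.mean(0)[:2]-.045*u)
E1=p2w("w1",q((57,525),(551,525)),.08);print("beam",E1.round(4),np.linalg.norm(E1[0]-E1[1]))
W=p2w("w1",q((292,270)),.132);print("weight top",W, "foot", p2w("w1",q((290,256)),.097))
H=p2w("w1",q((308,139),(303,358)),.076);d=H[1]-H[0];print("t2",H.mean(0),np.arctan2(d[1],d[0]),np.linalg.norm(d))
print("pins in w1 (px) ",p2w("w1",[(22,29),(18,103)],.14))
E
```

```text
screws [[ 0.45   -0.0929  0.06  ]
 [ 0.4385  0.0102  0.06  ]] 0.1037292005372428
blades [[ 0.5656 -0.0735  0.097 ]
 [ 0.5561  0.018   0.097 ]] 0.09200185182270827
yaw 0.111199333481284
yaw 0.10342892690225138
axis yaw 0.11619487885603498 0.11731709817890422
block origin [ 0.51612012 -0.0329304 ]
beam [[ 0.6357 -0.1189  0.08  ]
 [ 0.6153  0.0781  0.08  ]] 0.19805636545322122
weight top [[ 0.51216851 -0.03652729  0.132     ]] foot [[ 0.51417539 -0.03727471  0.097     ]]
t2 [ 0.51580122 -0.03145463  0.076     ] 0.08264379620474166 0.0834261928832705
pins in w1 (px)  [[ 0.41583093 -0.29927209  0.14      ]
 [ 0.47787741 -0.31043207  0.14      ]]
```

The block origin is about (0.516, -0.033) with yaw about 0.109, and the weight is about (0.513, -0.037). I'll grip the weight's post.

```bash
python3 -m jog '[{"x":0,"y":-0.003,"z":0.21,"rx":0,"ry":0,"rz":0,"fingers":0.3},{"x":0,"y":-0.003,"z":0.21,"rx":0,"ry":0,"rz":0,"fingers":0.3},{"x":0,"y":-0.003,"z":0.21,"rx":0,"ry":0,"rz":0,"fingers":0.3},{"x":0,"y":-0.003,"z":0.21,"rx":0,"ry":0,"rz":0,"fingers":0.3},{"x":0,"y":-0.003,"z":0.21,"rx":0,"ry":0,"rz":0,"fingers":0.3},{"x":0,"y":-0.003,"z":0.21,"rx":0,"ry":0,"rz":0,"fingers":0.3},{"x":0,"y":-0.003,"z":0.21,"rx":0,"ry":0,"rz":0,"fingers":0.3},{"x":0,"y":-0.003,"z":0.21,"rx":0,"ry":0,"rz":0,"fingers":1},{"x":0,"y":-0.003,"z":0.21,"rx":0,"ry":0,"rz":0,"fingers":1},{"x":0,"y":-0.003,"z":0.21,"rx":0,"ry":0,"rz":0,"fingers":1},{"x":0,"y":-0.003,"z":0.21,"rx":0,"ry":0,"rz":0,"fingers":1},{"x":0,"y":-0.003,"z":0.21,"rx":0,"ry":0,"rz":0,"fingers":1}]' 50
python3 -m jog '[{"x":0,"y":0,"z":0,"rx":0,"ry":0,"rz":0,"fingers":1},{"x":0,"y":0,"z":0,"rx":0,"ry":0,"rz":0,"fingers":1},{"x":0,"y":0,"z":0,"rx":0,"ry":0,"rz":0,"fingers":1},{"x":0,"y":0,"z":0,"rx":0,"ry":0,"rz":0,"fingers":1}]' 50
python3 - <<'E'
from h import *
print(rot().round(3)); c=np.cos(.109);s=np.sin(.109)
delta((.516+.155*s,-.033-.155*c,.2),np.pi/2+.109)
E
```

```text
clock: 3.08
tool_pos: [0.5172, -0.0379, 0.1219]
tcp_rot: [0.003, -0.052, 0.999, -0.0]
wrist_force: [-0.7, 3.2, 6.8]
width: 0.217
finger_force: 48.7
clock: 3.42
tool_pos: [0.5172, -0.038, 0.1219]
tcp_rot: [0.003, -0.052, 0.999, -0.0]
wrist_force: [-0.2, 2.5, 8.4]
width: 0.216
finger_force: 48.7
[[-0.994 -0.105  0.006]
 [-0.105  0.995 -0.   ]
 [-0.006 -0.001 -1.   ]]
shift [-0.0005 -0.15   -0.078 ]
rz(tool) -0.0042
```

```bash
python3 -m jog '[{"x":0,"y":0,"z":-0.02,"rx":0,"ry":0,"rz":0,"fingers":1},{"x":0,"y":0,"z":-0.05,"rx":0,"ry":0,"rz":0,"fingers":1},{"x":0,"y":0,"z":-0.08,"rx":0,"ry":0,"rz":0,"fingers":1},{"x":0,"y":0,"z":-0.08,"rx":0,"ry":0,"rz":0,"fingers":1},{"x":0,"y":0,"z":-0.08,"rx":0,"ry":0,"rz":0,"fingers":1}]' 60
python3 -m jog '[{"x":0,"y":-0.15,"z":0,"rx":0,"ry":0,"rz":0,"fingers":1},{"x":0,"y":-0.15,"z":0,"rx":0,"ry":0,"rz":0,"fingers":1},{"x":0,"y":-0.15,"z":0,"rx":0,"ry":0,"rz":0,"fingers":1},{"x":0,"y":-0.15,"z":0,"rx":0,"ry":0,"rz":0,"fingers":1},{"x":0,"y":-0.15,"z":0,"rx":0,"ry":0,"rz":0,"fingers":1},{"x":0,"y":-0.15,"z":0,"rx":0,"ry":0,"rz":0,"fingers":1},{"x":0,"y":-0.15,"z":0,"rx":0,"ry":0,"rz":0,"fingers":1}]' 60
python3 -m jog '[{"x":0,"y":0,"z":0.04,"rx":0,"ry":0,"rz":0,"fingers":1},{"x":0,"y":0,"z":0.08,"rx":0,"ry":0,"rz":0,"fingers":1},{"x":0,"y":0,"z":0.12,"rx":0,"ry":0,"rz":0,"fingers":1},{"x":0,"y":0,"z":0.14,"rx":0,"ry":0,"rz":0,"fingers":1},{"x":0,"y":0,"z":0.145,"rx":0,"ry":0,"rz":0,"fingers":1},{"x":0,"y":0,"z":0.145,"rx":0,"ry":0,"rz":0,"fingers":1}]' 60
```

```text
clock: 3.83
tool_pos: [0.5161, -0.0384, 0.2008]
tcp_rot: [0.003, -0.052, 0.999, -0.001]
wrist_force: [0.1, -0.3, -3.5]
width: 0.214
finger_force: 59.0
clock: 4.42
tool_pos: [0.5286, -0.1861, 0.1958]
tcp_rot: [-0.002, -0.052, 0.999, 0.002]
wrist_force: [-0.8, 0.4, -4.4]
width: 0.214
finger_force: 59.6
clock: 4.92
tool_pos: [0.5278, -0.1846, 0.0504]
tcp_rot: [-0.003, -0.053, 0.999, 0.002]
wrist_force: [-0.3, -0.2, -3.1]
width: 0.211
finger_force: 59.6
```

```bash
python3 -m jog '[{"x":0,"y":0,"z":0.004,"rx":0,"ry":0,"rz":0,"fingers":1},{"x":0,"y":0,"z":0.006,"rx":0,"ry":0,"rz":0,"fingers":1},{"x":0,"y":0,"z":0.006,"rx":0,"ry":0,"rz":0,"fingers":1},{"x":0,"y":0,"z":0.006,"rx":0,"ry":0,"rz":0,"fingers":1}]' 60
```

```text
clock: 5.25
tool_pos: [0.5316, -0.1876, 0.0491]
tcp_rot: [0.001, -0.053, 0.999, -0.001]
wrist_force: [0.3, 0.9, -4.2]
width: 0.214
finger_force: 59.6
```

```bash
python3 -m jog '[{"x":0,"y":0,"z":0.003,"rx":0,"ry":0,"rz":0,"fingers":1},{"x":0,"y":0,"z":0.003,"rx":0,"ry":0,"rz":0,"fingers":1},{"x":0,"y":0,"z":0.003,"rx":0,"ry":0,"rz":0,"fingers":1}]' 60
python3 - <<'E'
from h import *
print(env.sense()["tool_pos"],env.sense()["tool_pos"])
E
python3 -m jog '[{"x":0,"y":0,"z":0.002,"rx":0,"ry":0,"rz":0,"fingers":1},{"x":0,"y":0,"z":0.002,"rx":0,"ry":0,"rz":0,"fingers":1},{"x":0,"y":0,"z":0.002,"rx":0,"ry":0,"rz":0,"fingers":1}]' 60
```

```text
clock: 5.5
tool_pos: [0.5318, -0.1878, 0.046]
tcp_rot: [0.002, -0.052, 0.999, -0.001]
wrist_force: [0.1, 1.0, 4.2]
width: 0.215
finger_force: 60.1
[ 0.53177143 -0.18776601  0.04599726] [ 0.53177143 -0.18776601  0.04599726]
clock: 5.75
tool_pos: [0.5319, -0.1878, 0.0459]
tcp_rot: [0.001, -0.053, 0.999, -0.001]
wrist_force: [-4.4, 2.9, 15.6]
width: 0.217
finger_force: 61.7
```

```bash
python3 -m jog '[{"x":0,"y":0,"z":0,"rx":0,"ry":0,"rz":0,"fingers":0.4},{"x":0,"y":0,"z":0,"rx":0,"ry":0,"rz":0,"fingers":0.4},{"x":0,"y":0,"z":0,"rx":0,"ry":0,"rz":0,"fingers":0.4},{"x":0,"y":0,"z":-0.01,"rx":0,"ry":0,"rz":0,"fingers":0.4},{"x":0,"y":0,"z":-0.05,"rx":0,"ry":0,"rz":0,"fingers":0.4},{"x":0,"y":0,"z":-0.09,"rx":0,"ry":0,"rz":0,"fingers":0.4},{"x":0,"y":0,"z":-0.13,"rx":0,"ry":0,"rz":0,"fingers":0},{"x":0,"y":0,"z":-0.17,"rx":0,"ry":0,"rz":0,"fingers":0},{"x":0,"y":0,"z":-0.21,"rx":0,"ry":0,"rz":0,"fingers":0},{"x":0,"y":0,"z":-0.26,"rx":0,"ry":0,"rz":0,"fingers":0},{"x":0,"y":0,"z":-0.26,"rx":0,"ry":0,"rz":0,"fingers":0},{"x":0,"y":0,"z":-0.26,"rx":0,"ry":0,"rz":0,"fingers":0}]' 60
python3 -m jog '[{"x":0,"y":0.46,"z":0,"rx":0,"ry":0,"rz":0,"fingers":0},{"x":0,"y":0.46,"z":0,"rx":0,"ry":0,"rz":0,"fingers":0},{"x":0,"y":0.46,"z":0,"rx":0,"ry":0,"rz":0,"fingers":0},{"x":0,"y":0.46,"z":0,"rx":0,"ry":0,"rz":0,"fingers":0},{"x":0,"y":0.46,"z":0,"rx":0,"ry":0,"rz":0,"fingers":0},{"x":0,"y":0.46,"z":0,"rx":0,"ry":0,"rz":0,"fingers":0},{"x":0,"y":0.46,"z":0,"rx":0,"ry":0,"rz":0,"fingers":0},{"x":0,"y":0.46,"z":0,"rx":0,"ry":0,"rz":0,"fingers":0},{"x":0,"y":0.46,"z":0,"rx":0,"ry":0,"rz":0,"fingers":0},{"x":0,"y":0.46,"z":0,"rx":0,"ry":0,"rz":0,"fingers":0},{"x":0,"y":0.46,"z":0,"rx":0,"ry":0,"rz":0,"fingers":0},{"x":0,"y":0.46,"z":0,"rx":0,"ry":0,"rz":0,"fingers":0}]'
python3 - <<'E'
from h import *
save("wrist","w2");f=cv2.imread("pics/w2.png");cv2.imwrite("pics/w2b.png",np.clip(f*1.3,0,255).astype(np.uint8)); print(rot().round(3))
E
```

```text
clock: 6.75
tool_pos: [0.5327, -0.1882, 0.3086]
tcp_rot: [0.005, -0.053, 0.999, -0.003]
wrist_force: [-0.1, 0.1, 0.3]
width: 0.999
finger_force: 0.0
clock: 7.75
tool_pos: [0.479, 0.2762, 0.2996]
tcp_rot: [-0.002, -0.056, 0.998, 0.001]
wrist_force: [0.1, -0.7, -0.3]
width: 0.998
finger_force: 0.0
[[-0.994 -0.111 -0.005]
 [-0.111  0.994 -0.001]
 [ 0.005 -0.    -1.   ]]
```

View pics/w2b.png

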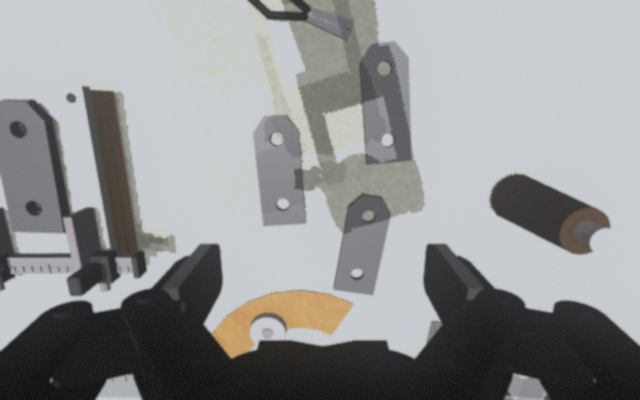

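This view shows the three templates with hole pairs B (277,139)/(283,204), A (368,216)/(357,274) and C (384,69)/(388,141). The points are up in the image, towards the robot.

```bash
cat >> h.py <<'E'
def holes(fn,guess,z=.008,r=14):
    """refine hole pixels near guesses: bright blob (or dark) centroid differing from surround"""
    g=cv2.cvtColor(cv2.imread("pics/"+fn+".png"),cv2.COLOR_BGR2GRAY).astype(float);out=[]
    for u,v in guess:
        u,v=int(round(u)),int(round(v));p=g[v-r:v+r+1,u-r:u+r+1]
        m=cv2.threshold(p.astype(np.uint8),0,255,cv2.THRESH_OTSU)[1]
        n,l,st,c=cv2.connectedComponentsWithStats(m)
        k=[i for i in range(1,n) if st[i,0]>0 and st[i,1]>0 and st[i,0]+st[i,2]<2*r+1 and st[i,1]+st[i,3]<2*r+1 and st[i,4]>20]
        out.append(c[max(k,key=lambda i:st[i,4])]+[u-r,v-r] if k else (u,v)); print("blob" if k else "guess",np.round(out[-1],1))
    P=p2w(fn,np.array(out),z);return np.array(out),P
def tmpl(P):
    d=P[1]-P[0];return P.mean(0),np.arctan2(d[1],d[0]),np.linalg.norm(d)
E
python3 - <<'E'
from h import *
for n,g in(("A",[(368,216),(357,274)]),("B",[(277,139),(283,204)]),("C",[(384,69),(388,141)])):
    o,P=holes("w2",g);c,y,l=tmpl(P);print(n,c.round(4),round(y,3),round(l,4))
    delta((c[0],c[1],.02),np.pi/2+y)
E
```

```text
blob [367.7 215.1]
blob [356.2 272.3]
A [0.5894 0.3428 0.008 ] -0.044 0.0833
shift [-0.118   0.0568  0.2789]
rz(tool) 0.1549
blob [276.8 138.5]
blob [282.7 202.9]
B [0.5028 0.2264 0.008 ] 0.169 0.0824
shift [-0.0191 -0.0492  0.2794]
rz(tool) -0.0575
blob [383.5  68.2]
guess [388 141]
C [0.4088 0.3461 0.008 ] 0.223 0.0848
shift [0.061  0.0801 0.2797]
rz(tool) -0.1121
```

```bash
python3 -m jog '[{"x":-0.019,"y":-0.049,"z":0.04,"rx":0,"ry":0,"rz":-0.0575,"fingers":0.2},{"x":-0.019,"y":-0.049,"z":0.08,"rx":0,"ry":0,"rz":-0.0575,"fingers":0.2},{"x":-0.019,"y":-0.049,"z":0.12,"rx":0,"ry":0,"rz":-0.0575,"fingers":0.2},{"x":-0.019,"y":-0.049,"z":0.16,"rx":0,"ry":0,"rz":-0.0575,"fingers":0.2},{"x":-0.019,"y":-0.049,"z":0.2,"rx":0,"ry":0,"rz":-0.0575,"fingers":0.2},{"x":-0.019,"y":-0.049,"z":0.24,"rx":0,"ry":0,"rz":-0.0575,"fingers":0.2},{"x":-0.019,"y":-0.049,"z":0.25,"rx":0,"ry":0,"rz":-0.0575,"fingers":0.2},{"x":-0.019,"y":-0.049,"z":0.25,"rx":0,"ry":0,"rz":-0.0575,"fingers":0.2}]'
python3 - <<'E'
from h import *
delta((.5028,.2264,.02),np.pi/2+.169)
save("wrist","w3");f=cv2.imread("pics/w3.png");cv2.imwrite("pics/w3b.png",np.clip(f*1.3,0,255).astype(np.uint8))
E
```

```text
clock: 8.47
tool_pos: [0.4991, 0.22, 0.0446]
tcp_rot: [-0.008, -0.08, 0.997, -0.002]
wrist_force: [-1.0, -0.9, 0.5]
width: 0.801
finger_force: 0.0
shift [-0.0051  0.0058  0.0245]
rz(tool) -0.0078
```

View pics/w3b.png

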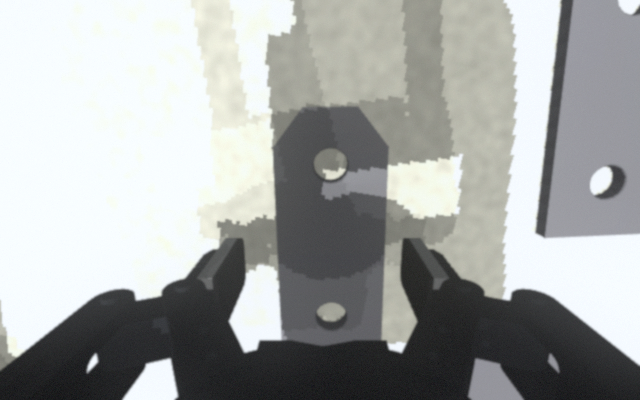

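Close above B, the holes are at (330,163) and (331,315), and the template is centred about 10 px to the right of the finger mid-line.

```bash
python3 - <<'E'
from h import *
P=p2w("w3",[(330.5,163),(331,314)],.007);c,y,l=tmpl(P);print(c,y,l);delta((c[0],c[1],.02),np.pi/2+y)
E
```

```text
[0.50282853 0.22531119 0.007     ] 0.16951632987701815 0.08384996357146132
shift [-0.0018  0.0041  0.0279]
rz(tool) -0.0082
```

```bash
python3 -m jog '[{"x":-0.002,"y":0.004,"z":0.01,"rx":0,"ry":0,"rz":-0.008,"fingers":0.2},{"x":-0.002,"y":0.004,"z":0.02,"rx":0,"ry":0,"rz":-0.008,"fingers":0.2},{"x":-0.002,"y":0.004,"z":0.026,"rx":0,"ry":0,"rz":-0.008,"fingers":0.2},{"x":-0.002,"y":0.004,"z":0.028,"rx":0,"ry":0,"rz":-0.008,"fingers":0.2},{"x":-0.002,"y":0.004,"z":0.028,"rx":0,"ry":0,"rz":-0.008,"fingers":0.2},{"x":-0.002,"y":0.004,"z":0.028,"rx":0,"ry":0,"rz":-0.008,"fingers":0.2}]'
python3 -m jog '[{"x":0,"y":0,"z":0.003,"rx":0,"ry":0,"rz":0,"fingers":0.2},{"x":0,"y":0,"z":0.003,"rx":0,"ry":0,"rz":0,"fingers":0.2},{"x":0,"y":0,"z":0.003,"rx":0,"ry":0,"rz":0,"fingers":0.2}]'
```

```text
clock: 9.02
tool_pos: [0.5077, 0.2281, 0.0248]
tcp_rot: [0.0, -0.085, 0.996, 0.0]
wrist_force: [0.2, -0.2, 0.3]
width: 0.797
finger_force: 0.0
clock: 9.27
tool_pos: [0.5073, 0.228, 0.0215]
tcp_rot: [0.0, -0.085, 0.996, -0.0]
wrist_force: [-0.5, -0.1, 1.0]
width: 0.798
finger_force: 0.0
```

```bash
python3 -m jog '[{"x":0.004,"y":-0.001,"z":0.003,"rx":0,"ry":0,"rz":0,"fingers":0.2},{"x":0.004,"y":-0.001,"z":0.004,"rx":0,"ry":0,"rz":0,"fingers":0.2},{"x":0.004,"y":-0.001,"z":0.004,"rx":0,"ry":0,"rz":0,"fingers":0.2}]'
python3 -m jog '[{"x":0,"y":0,"z":0.002,"rx":0,"ry":0,"rz":0,"fingers":0.2},{"x":0,"y":0,"z":0.003,"rx":0,"ry":0,"rz":0,"fingers":0.2},{"x":0,"y":0,"z":0.003,"rx":0,"ry":0,"rz":0,"fingers":0.2}]'
```

```text
clock: 9.52
tool_pos: [0.5027, 0.226, 0.0168]
tcp_rot: [-0.001, -0.085, 0.996, -0.0]
wrist_force: [-0.2, -0.4, -0.4]
width: 0.796
finger_force: 0.0
clock: 9.77
tool_pos: [0.5034, 0.2262, 0.014]
tcp_rot: [-0.0, -0.085, 0.996, -0.0]
wrist_force: [-0.8, -0.0, -0.7]
width: 0.803
finger_force: 0.0
```

```bash
python3 -m jog '[{"x":0,"y":0,"z":0,"rx":0,"ry":0,"rz":0,"fingers":0.5},{"x":0,"y":0,"z":0,"rx":0,"ry":0,"rz":0,"fingers":0.5},{"x":0,"y":0,"z":0,"rx":0,"ry":0,"rz":0,"fingers":0.5},{"x":0,"y":0,"z":0,"rx":0,"ry":0,"rz":0,"fingers":0.5},{"x":0,"y":0,"z":0,"rx":0,"ry":0,"rz":0,"fingers":0.5},{"x":0,"y":0,"z":0,"rx":0,"ry":0,"rz":0,"fingers":0.5}]' 60
```

```text
clock: 10.27
tool_pos: [0.5042, 0.2265, 0.0148]
tcp_rot: [0.001, -0.085, 0.996, 0.0]
wrist_force: [0.4, 0.3, 3.7]
width: 0.628
finger_force: 63.5
```

```bash
python3 -m jog '[{"x":0,"y":0,"z":-0.03,"rx":0,"ry":0,"rz":0,"fingers":0.6},{"x":0,"y":0,"z":-0.07,"rx":0,"ry":0,"rz":0,"fingers":0.6},{"x":0,"y":0,"z":-0.11,"rx":0,"ry":0,"rz":0,"fingers":0.6},{"x":0,"y":0,"z":-0.15,"rx":0,"ry":0,"rz":0,"fingers":0.6},{"x":0,"y":0,"z":-0.18,"rx":0,"ry":0,"rz":0,"fingers":0.6},{"x":0,"y":0,"z":-0.18,"rx":0,"ry":0,"rz":0,"fingers":0.6}]' 60
python3 -m jog '[{"x":0.032,"y":-0.258,"z":0,"rx":0,"ry":0,"rz":0.061,"fingers":0.6},{"x":0.032,"y":-0.258,"z":0,"rx":0,"ry":0,"rz":0.061,"fingers":0.6},{"x":0.032,"y":-0.258,"z":0,"rx":0,"ry":0,"rz":0.061,"fingers":0.6},{"x":0.032,"y":-0.258,"z":0,"rx":0,"ry":0,"rz":0.061,"fingers":0.6},{"x":0.032,"y":-0.258,"z":0,"rx":0,"ry":0,"rz":0.061,"fingers":0.6},{"x":0.032,"y":-0.258,"z":0,"rx":0,"ry":0,"rz":0.061,"fingers":0.6},{"x":0.032,"y":-0.258,"z":0,"rx":0,"ry":0,"rz":0.061,"fingers":0.6},{"x":0.032,"y":-0.258,"z":0,"rx":0,"ry":0,"rz":0.061,"fingers":0.6},{"x":0.032,"y":-0.258,"z":0,"rx":0,"ry":0,"rz":0.061,"fingers":0.6},{"x":0.032,"y":-0.258,"z":0,"rx":0,"ry":0,"rz":0.061,"fingers":0.6},{"x":0.032,"y":-0.258,"z":0,"rx":0,"ry":0,"rz":0.061,"fingers":0.6}]' 60
python3 - <<'E'
from h import *
delta((.516,-.033,.1),np.pi/2+.109)
save("wrist","w4");f=cv2.imread("pics/w4.png");cv2.imwrite("pics/w4b.png",np.clip(f*1.3,0,255).astype(np.uint8))
E
```

```text
clock: 10.77
tool_pos: [0.5081, 0.2278, 0.2023]
tcp_rot: [0.007, -0.085, 0.996, 0.002]
wrist_force: [1.8, 0.2, 0.3]
width: 0.629
finger_force: 63.8
clock: 11.68
tool_pos: [0.5154, -0.0318, 0.1936]
tcp_rot: [-0.001, -0.056, 0.998, 0.0]
wrist_force: [-0.2, 0.6, -0.5]
width: 0.628
finger_force: 66.4
shift [-0.0006 -0.0014  0.0936]
rz(tool) 0.0027
```

View pics/w4b.png

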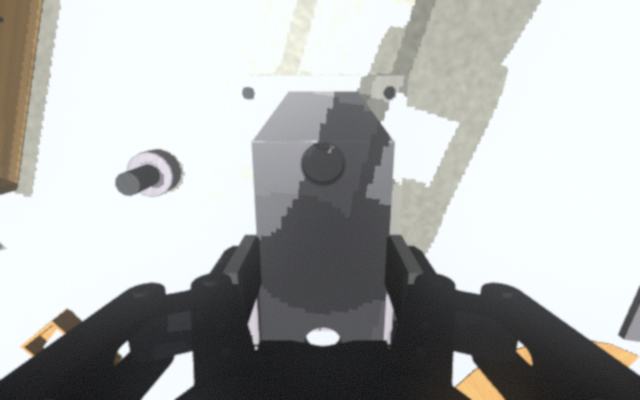

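Template B is held straight, with its near hole at (322,163) and far hole at (323,337). The block screws are at (248,93) and (389,93), and the weight is standing on the table at about (155,175).

```bash
python3 - <<'E'
from h import *
P=p2w("w4",[(322,163),(323,337)],.187);c,y,l=tmpl(P);s=env.sense();print("held",c,y,l,"tcp",s["tool_pos"])
S=p2w("w4",[(248,93),(389.5,93)],.06);m=S.mean(0);d=S[1]-S[0];print("screws",S.round(4),m,np.arctan2(-d[0],d[1]),np.linalg.norm(d))
print("origin from screws", m[:2]+.0725*np.array([np.cos(.109),np.sin(.109)]))
delta((.516,-.033,.1),np.pi/2+.109)
E
```

```text
held [ 0.51305787 -0.03156645  0.187     ] 0.11624106096345388 0.08043065189272805 tcp [ 0.51553926 -0.03177502  0.19385041]
screws [[ 0.4499 -0.0935  0.06  ]
 [ 0.4384  0.0099  0.06  ]] [ 0.44416796 -0.04177921  0.06      ] 0.11106200232485819 0.10399180534727
origin from screws [ 0.5162377  -0.03389234]
shift [-0.0004 -0.0013  0.0938]
rz(tool) 0.003
```

```bash
python3 -m jog '[{"x":-0.002,"y":-0.002,"z":0.03,"rx":0,"ry":0,"rz":0.005,"fingers":0.6},{"x":-0.002,"y":-0.002,"z":0.06,"rx":0,"ry":0,"rz":0.005,"fingers":0.6},{"x":-0.002,"y":-0.002,"z":0.085,"rx":0,"ry":0,"rz":0.005,"fingers":0.6},{"x":-0.002,"y":-0.002,"z":0.095,"rx":0,"ry":0,"rz":0.005,"fingers":0.6},{"x":-0.002,"y":-0.002,"z":0.098,"rx":0,"ry":0,"rz":0.005,"fingers":0.6},{"x":-0.002,"y":-0.002,"z":0.098,"rx":0,"ry":0,"rz":0.005,"fingers":0.6},{"x":-0.002,"y":-0.002,"z":0.098,"rx":0,"ry":0,"rz":0.005,"fingers":0.6}]' 60
python3 -m jog '[{"x":0,"y":0,"z":0.003,"rx":0,"ry":0,"rz":0,"fingers":0.6},{"x":0,"y":0,"z":0.003,"rx":0,"ry":0,"rz":0,"fingers":0.6},{"x":0,"y":0,"z":0.003,"rx":0,"ry":0,"rz":0,"fingers":0.6}]' 60
python3 -m jog '[{"x":0,"y":0,"z":0.002,"rx":0,"ry":0,"rz":0,"fingers":0.6},{"x":0,"y":0,"z":0.002,"rx":0,"ry":0,"rz":0,"fingers":0.6},{"x":0,"y":0,"z":0.002,"rx":0,"ry":0,"rz":0,"fingers":0.6}]' 60
```

```text
clock: 12.32
tool_pos: [0.5193, -0.035, 0.0977]
tcp_rot: [0.001, -0.053, 0.999, -0.0]
wrist_force: [0.5, 0.4, -1.3]
width: 0.627
finger_force: 66.4
clock: 12.57
tool_pos: [0.5188, -0.0353, 0.0944]
tcp_rot: [0.001, -0.052, 0.999, -0.0]
wrist_force: [-0.4, -0.2, -0.9]
width: 0.635
finger_force: 66.4
clock: 12.82
tool_pos: [0.518, -0.0352, 0.0914]
tcp_rot: [-0.0, -0.052, 0.999, 0.0]
wrist_force: [-0.3, -0.1, -1.0]
width: 0.626
finger_force: 66.4
```

```bash
python3 -m jog '[{"x":0,"y":0.0015,"z":0.001,"rx":0,"ry":0,"rz":-0.003,"fingers":0.6},{"x":0,"y":0.0015,"z":0.002,"rx":0,"ry":0,"rz":-0.003,"fingers":0.6},{"x":0,"y":0.0015,"z":0.002,"rx":0,"ry":0,"rz":-0.003,"fingers":0.6}]' 60
python3 -m jog '[{"x":0,"y":0,"z":0,"rx":0,"ry":0,"rz":0,"fingers":0.2},{"x":0,"y":0,"z":0,"rx":0,"ry":0,"rz":0,"fingers":0.2},{"x":0,"y":0,"z":0,"rx":0,"ry":0,"rz":0,"fingers":0.2},{"x":0,"y":0,"z":0,"rx":0,"ry":0,"rz":0,"fingers":0.2}]' 60
python3 -m jog '[{"x":0,"y":0,"z":-0.03,"rx":0,"ry":0,"rz":0,"fingers":0.2},{"x":0,"y":0,"z":-0.07,"rx":0,"ry":0,"rz":0,"fingers":0.2},{"x":0,"y":0,"z":-0.11,"rx":0,"ry":0,"rz":0,"fingers":0.2},{"x":0,"y":0,"z":-0.15,"rx":0,"ry":0,"rz":0,"fingers":0.2},{"x":0,"y":0,"z":-0.19,"rx":0,"ry":0,"rz":0,"fingers":0.2},{"x":0,"y":0,"z":-0.22,"rx":0,"ry":0,"rz":0,"fingers":0.2},{"x":0,"y":0,"z":-0.22,"rx":0,"ry":0,"rz":0,"fingers":0.2},{"x":0,"y":0,"z":-0.22,"rx":0,"ry":0,"rz":0,"fingers":0.2},{"x":0,"y":0,"z":-0.22,"rx":0,"ry":0,"rz":0,"fingers":0.2}]' 60
python3 - <<'E'
from h import *
save("wrist","w5")
P=w2p("w5",[(.4750,-.0385,.084),(.5578,-.0285,.084)]);print("expected",P)
o,P=holes("w5",P,.084);c,y,l=tmpl(P);print(c,y,l)
S=p2w("w5",[(330,330)],.06)
delta((.4088,.3461,.3),np.pi/2+.223)
delta((.5894,.3428,.3),np.pi/2-.044)
E
```

```text
clock: 13.07
tool_pos: [0.5183, -0.0343, 0.0908]
tcp_rot: [-0.0, -0.054, 0.999, -0.001]
wrist_force: [-3.5, -1.6, 8.1]
width: 0.629
finger_force: 67.4
clock: 13.4
tool_pos: [0.5177, -0.0335, 0.089]
tcp_rot: [-0.0, -0.054, 0.999, 0.0]
wrist_force: [0.0, -0.6, 0.1]
width: 0.802
finger_force: 0.0
clock: 14.15
tool_pos: [0.5174, -0.0335, 0.3083]
tcp_rot: [-0.001, -0.054, 0.999, 0.0]
wrist_force: [-0.5, -0.2, -0.8]
width: 0.805
finger_force: 0.0
expected [[321.38657667 125.07565319]
 [322.46680064 203.56883228]]
guess [321 125]
guess [322 204]
[ 0.51665249 -0.0339243   0.084     ] 0.1187707799072775 0.08396287168878798
shift [0.0665 0.389  0.0079]
rz(tool) -0.1152
shift [-0.1126  0.3662  0.0072]
rz(tool) 0.1518
```

```bash
sed -i 's/def holes(fn,guess,z=.008,r=14):/def holes(fn,guess,z=.008,r=14,inv=False):/; s/p=g\[v-r:v+r+1,u-r:u+r+1\]/p=g[v-r:v+r+1,u-r:u+r+1];p=255-p if inv else p/' h.py
python3 -m jog '[{"x":0.0665,"y":0.389,"z":0.04,"rx":0,"ry":0,"rz":-0.115,"fingers":0.2},{"x":0.0665,"y":0.389,"z":0.04,"rx":0,"ry":0,"rz":-0.115,"fingers":0.2},{"x":0.0665,"y":0.389,"z":0.04,"rx":0,"ry":0,"rz":-0.115,"fingers":0.2},{"x":0.0665,"y":0.389,"z":0.04,"rx":0,"ry":0,"rz":-0.115,"fingers":0.2},{"x":0.0665,"y":0.389,"z":0.04,"rx":0,"ry":0,"rz":-0.115,"fingers":0.2},{"x":0.0665,"y":0.389,"z":0.04,"rx":0,"ry":0,"rz":-0.115,"fingers":0.2},{"x":0.0665,"y":0.389,"z":0.04,"rx":0,"ry":0,"rz":-0.115,"fingers":0.2},{"x":0.0665,"y":0.389,"z":0.04,"rx":0,"ry":0,"rz":-0.115,"fingers":0.2},{"x":0.0665,"y":0.389,"z":0.04,"rx":0,"ry":0,"rz":-0.115,"fingers":0.2},{"x":0.0665,"y":0.389,"z":0.04,"rx":0,"ry":0,"rz":-0.115,"fingers":0.2},{"x":0.0665,"y":0.389,"z":0.04,"rx":0,"ry":0,"rz":-0.115,"fingers":0.2},{"x":0.0665,"y":0.389,"z":0.04,"rx":0,"ry":0,"rz":-0.115,"fingers":0.2}]' 60
python3 -m jog '[{"x":0,"y":0,"z":0,"rx":0,"ry":0,"rz":0,"fingers":0.2},{"x":0,"y":0,"z":0,"rx":0,"ry":0,"rz":0,"fingers":0.2},{"x":0,"y":0,"z":0,"rx":0,"ry":0,"rz":0,"fingers":0.2}]' 60
python3 - <<'E'
from h import *
save("wrist","w6")
def tp(c,y): 
    d=.042*np.array([np.cos(y),np.sin(y),0]);return [c-d,c+d]
print("pack");o,P=holes("w5",[(321,125),(322,204)],.084,11,True);print(tmpl(P))
for n,c,y in(("C",np.array([.4088,.3461,.008]),.223),("A",np.array([.5894,.3428,.008]),-.044)):
    o,P=holes("w6",w2p("w6",tp(c,y)));c,y,l=tmpl(P);print(n,c,y,l)
    delta((c[0],c[1],.02),np.pi/2+y)
E
```

```text
clock: 15.2
tool_pos: [0.4082, 0.346, 0.2664]
tcp_rot: [-0.002, -0.113, 0.994, -0.001]
wrist_force: [0.2, -0.3, 0.8]
width: 0.802
finger_force: 0.0
clock: 15.45
tool_pos: [0.4104, 0.3446, 0.269]
tcp_rot: [-0.0, -0.11, 0.994, -0.0]
wrist_force: [-0.3, -0.3, -0.1]
width: 0.798
finger_force: 0.0
pack
guess [321 125]
guess [322 204]
(array([ 0.51665249, -0.0339243 ,  0.084     ]), np.float64(0.1187707799072775), np.float64(0.08396287168878798))
guess [324 122]
blob [323.5 192.1]
C [0.4074226  0.34595071 0.008     ] 0.21402431281300682 0.08133371640020724
shift [0.0027 0.0019 0.2492]
rz(tool) 0.0067
blob [299.  265.1]
blob [284.  320.5]
A [0.58820325 0.34375236 0.008     ] -0.03919887740465511 0.08309720315837694
shift [-0.1732 -0.0398  0.2492]
rz(tool) 0.2599
```

```bash
python3 -m jog '[{"x":0.002,"y":0.002,"z":0.04,"rx":0,"ry":0,"rz":0.003,"fingers":0.2},{"x":0.002,"y":0.002,"z":0.08,"rx":0,"ry":0,"rz":0.003,"fingers":0.2},{"x":0.002,"y":0.002,"z":0.12,"rx":0,"ry":0,"rz":0.003,"fingers":0.2},{"x":0.002,"y":0.002,"z":0.16,"rx":0,"ry":0,"rz":0.003,"fingers":0.2},{"x":0.002,"y":0.002,"z":0.2,"rx":0,"ry":0,"rz":0.003,"fingers":0.2},{"x":0.002,"y":0.002,"z":0.22,"rx":0,"ry":0,"rz":0.003,"fingers":0.2},{"x":0.002,"y":0.002,"z":0.22,"rx":0,"ry":0,"rz":0.003,"fingers":0.2},{"x":0.002,"y":0.002,"z":0.22,"rx":0,"ry":0,"rz":0.003,"fingers":0.2},{"x":0.002,"y":0.002,"z":0.22,"rx":0,"ry":0,"rz":0.003,"fingers":0.2}]' 60
python3 - <<'E'
from h import *
save("wrist","w7");f=cv2.imread("pics/w7.png");cv2.imwrite("pics/w7b.png",np.clip(f*1.3,0,255).astype(np.uint8))
delta((.408,.346,.0145),np.pi/2+.218)
E
```

```text
clock: 16.25
tool_pos: [0.4094, 0.348, 0.0512]
tcp_rot: [0.002, -0.109, 0.994, 0.001]
wrist_force: [-0.2, 0.8, 1.0]
width: 0.797
finger_force: 0.0
shift [ 0.0026 -0.0021  0.0375]
rz(tool) 0.0011
```

View pics/w7b.png

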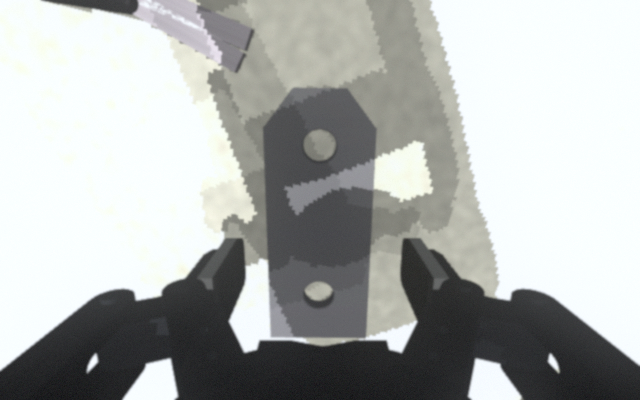

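The fingers are centred over C, with holes at (319,146) and (319,291). I'll grip it now.

```bash
python3 -c "
from h import *
print(tmpl(p2w('w7',[(319,146),(319,291)],.008)))"
python3 -m jog '[{"x":0.002,"y":-0.002,"z":0.02,"rx":0,"ry":0,"rz":0,"fingers":0.2},{"x":0.002,"y":-0.002,"z":0.03,"rx":0,"ry":0,"rz":0,"fingers":0.2},{"x":0.002,"y":-0.002,"z":0.036,"rx":0,"ry":0,"rz":0,"fingers":0.2},{"x":0.002,"y":-0.002,"z":0.037,"rx":0,"ry":0,"rz":0,"fingers":0.2},{"x":0.002,"y":-0.002,"z":0.037,"rx":0,"ry":0,"rz":0,"fingers":0.2},{"x":0.002,"y":-0.002,"z":0.037,"rx":0,"ry":0,"rz":0,"fingers":0.6},{"x":0.002,"y":-0.002,"z":0.037,"rx":0,"ry":0,"rz":0,"fingers":0.6},{"x":0.002,"y":-0.002,"z":0.037,"rx":0,"ry":0,"rz":0,"fingers":0.6},{"x":0.002,"y":-0.002,"z":0.037,"rx":0,"ry":0,"rz":0,"fingers":0.6},{"x":0.002,"y":-0.002,"z":0.037,"rx":0,"ry":0,"rz":0,"fingers":0.6},{"x":0.002,"y":-0.002,"z":0.037,"rx":0,"ry":0,"rz":0,"fingers":0.6},{"x":0.002,"y":-0.002,"z":0.037,"rx":0,"ry":0,"rz":0,"fingers":0.6}]' 60
python3 -c "
from h import *
delta((.518,-.0335,.2),np.pi/2+.109)"
```

```text
(array([0.40615707, 0.34592607, 0.008     ]), np.float64(0.21533066383709634), np.float64(0.08128193323078199))
clock: 17.3
tool_pos: [0.4072, 0.3458, 0.0136]
tcp_rot: [0.001, -0.11, 0.994, 0.001]
wrist_force: [-0.2, 0.0, 5.6]
width: 0.631
finger_force: 63.7
shift [-0.0259 -0.3942 -0.1867]
rz(tool) 0.1108
```

```bash
python3 -m jog '[{"x":0,"y":0,"z":-0.03,"rx":0,"ry":0,"rz":0,"fingers":0.6},{"x":0,"y":0,"z":-0.07,"rx":0,"ry":0,"rz":0,"fingers":0.6},{"x":0,"y":0,"z":-0.11,"rx":0,"ry":0,"rz":0,"fingers":0.6},{"x":0,"y":0,"z":-0.15,"rx":0,"ry":0,"rz":0,"fingers":0.6},{"x":0,"y":0,"z":-0.185,"rx":0,"ry":0,"rz":0,"fingers":0.6},{"x":0,"y":0,"z":-0.185,"rx":0,"ry":0,"rz":0,"fingers":0.6}]' 60
python3 -m jog '[{"x":-0.026,"y":-0.394,"z":0,"rx":0,"ry":0,"rz":0.111,"fingers":0.6},{"x":-0.026,"y":-0.394,"z":0,"rx":0,"ry":0,"rz":0.111,"fingers":0.6},{"x":-0.026,"y":-0.394,"z":0,"rx":0,"ry":0,"rz":0.111,"fingers":0.6},{"x":-0.026,"y":-0.394,"z":0,"rx":0,"ry":0,"rz":0.111,"fingers":0.6},{"x":-0.026,"y":-0.394,"z":0,"rx":0,"ry":0,"rz":0.111,"fingers":0.6},{"x":-0.026,"y":-0.394,"z":0,"rx":0,"ry":0,"rz":0.111,"fingers":0.6},{"x":-0.026,"y":-0.394,"z":0,"rx":0,"ry":0,"rz":0.111,"fingers":0.6},{"x":-0.026,"y":-0.394,"z":0,"rx":0,"ry":0,"rz":0.111,"fingers":0.6},{"x":-0.026,"y":-0.394,"z":0,"rx":0,"ry":0,"rz":0.111,"fingers":0.6},{"x":-0.026,"y":-0.394,"z":0,"rx":0,"ry":0,"rz":0.111,"fingers":0.6},{"x":-0.026,"y":-0.394,"z":0,"rx":0,"ry":0,"rz":0.111,"fingers":0.6},{"x":-0.026,"y":-0.394,"z":0,"rx":0,"ry":0,"rz":0.111,"fingers":0.6}]' 60
python3 -m jog '[{"x":0,"y":0,"z":0,"rx":0,"ry":0,"rz":0,"fingers":0.6},{"x":0,"y":0,"z":0,"rx":0,"ry":0,"rz":0,"fingers":0.6},{"x":0,"y":0,"z":0,"rx":0,"ry":0,"rz":0,"fingers":0.6}]' 60
python3 -c "
from h import *
delta((.5175,-.0335,.0976),np.pi/2+.109)
save('wrist','w8')
g=[(322,163),(323,337)]
o,P=holes('w8',g,.181,30,True);print(tmpl(P))"
```

```text
clock: 17.8
tool_pos: [0.4105, 0.348, 0.2063]
tcp_rot: [0.007, -0.11, 0.994, 0.004]
wrist_force: [1.1, 1.6, 1.5]
width: 0.631
finger_force: 63.8
clock: 18.8
tool_pos: [0.5167, -0.0347, 0.1962]
tcp_rot: [-0.001, -0.053, 0.999, 0.001]
wrist_force: [-0.2, 0.4, -1.4]
width: 0.634
finger_force: 63.9
clock: 19.05
tool_pos: [0.5167, -0.0324, 0.1969]
tcp_rot: [-0.0, -0.055, 0.998, 0.0]
wrist_force: [-0.0, 0.6, -0.5]
width: 0.634
finger_force: 63.9
shift [-0.0007 -0.0012  0.0993]
rz(tool) 0.0017
guess [322 163]
guess [323 337]
(array([ 0.51887279, -0.03173679,  0.181     ]), np.float64(0.11522087275596764), np.float64(0.08608756531479461))
```

```bash
python3 -m jog '[{"x":-0.001,"y":-0.001,"z":0.04,"rx":0,"ry":0,"rz":0.002,"fingers":0.6},{"x":-0.001,"y":-0.001,"z":0.07,"rx":0,"ry":0,"rz":0.002,"fingers":0.6},{"x":-0.001,"y":-0.001,"z":0.09,"rx":0,"ry":0,"rz":0.002,"fingers":0.6},{"x":-0.001,"y":-0.001,"z":0.096,"rx":0,"ry":0,"rz":0.002,"fingers":0.6},{"x":-0.001,"y":-0.001,"z":0.096,"rx":0,"ry":0,"rz":0.002,"fingers":0.6},{"x":-0.001,"y":-0.001,"z":0.096,"rx":0,"ry":0,"rz":0.002,"fingers":0.6},{"x":-0.001,"y":-0.001,"z":0.098,"rx":0,"ry":0,"rz":0.002,"fingers":0.6},{"x":-0.001,"y":-0.001,"z":0.098,"rx":0,"ry":0,"rz":0.002,"fingers":0.6}]' 60
python3 -m jog '[{"x":0,"y":0,"z":0.001,"rx":0,"ry":0,"rz":0,"fingers":0.6},{"x":0,"y":0,"z":0.0015,"rx":0,"ry":0,"rz":0,"fingers":0.6},{"x":0,"y":0,"z":0.0015,"rx":0,"ry":0,"rz":0,"fingers":0.6}]' 60
```

```text
clock: 19.77
tool_pos: [0.5196, -0.0348, 0.1006]
tcp_rot: [0.001, -0.054, 0.999, -0.0]
wrist_force: [0.3, 0.4, -0.9]
width: 0.633
finger_force: 63.9
clock: 20.02
tool_pos: [0.5186, -0.0348, 0.0981]
tcp_rot: [0.0, -0.053, 0.999, -0.0]
wrist_force: [0.3, 0.5, -1.6]
width: 0.634
finger_force: 63.9
```

```bash
python3 -m jog '[{"x":0.001,"y":0.001,"z":0.001,"rx":0,"ry":0,"rz":0,"fingers":0.6},{"x":0.001,"y":0.001,"z":0.001,"rx":0,"ry":0,"rz":0,"fingers":0.6},{"x":0.001,"y":0.001,"z":0.0015,"rx":0,"ry":0,"rz":0,"fingers":0.6}]' 60
python3 -m jog '[{"x":0,"y":0,"z":0,"rx":0,"ry":0,"rz":0,"fingers":0.2},{"x":0,"y":0,"z":0,"rx":0,"ry":0,"rz":0,"fingers":0.2},{"x":0,"y":0,"z":0,"rx":0,"ry":0,"rz":0,"fingers":0.2},{"x":0,"y":0,"z":0,"rx":0,"ry":0,"rz":0,"fingers":0.2}]' 60
python3 -m jog '[{"x":0,"y":0,"z":-0.03,"rx":0,"ry":0,"rz":0,"fingers":0.2},{"x":0,"y":0,"z":-0.07,"rx":0,"ry":0,"rz":0,"fingers":0.2},{"x":0,"y":0,"z":-0.11,"rx":0,"ry":0,"rz":0,"fingers":0.2},{"x":0,"y":0,"z":-0.15,"rx":0,"ry":0,"rz":0,"fingers":0.2},{"x":0,"y":0,"z":-0.19,"rx":0,"ry":0,"rz":0,"fingers":0.2},{"x":0,"y":0,"z":-0.19,"rx":0,"ry":0,"rz":0,"fingers":0.2},{"x":0,"y":0,"z":-0.19,"rx":0,"ry":0,"rz":0,"fingers":0.2},{"x":0,"y":0,"z":-0.19,"rx":0,"ry":0,"rz":0,"fingers":0.2}]' 60
python3 - <<'E'
from h import *
save("wrist","w9");delta((.5885,.343,.26),np.pi/2-.042)
E
```

```text
clock: 20.27
tool_pos: [0.5182, -0.0343, 0.0976]
tcp_rot: [0.001, -0.053, 0.999, -0.0]
wrist_force: [-1.4, -1.2, 8.1]
width: 0.633
finger_force: 64.8
clock: 20.6
tool_pos: [0.5169, -0.0337, 0.0959]
tcp_rot: [-0.0, -0.053, 0.999, 0.0]
wrist_force: [0.7, 0.5, -0.4]
width: 0.799
finger_force: 0.0
clock: 21.27
tool_pos: [0.5169, -0.0337, 0.2859]
tcp_rot: [-0.0, -0.053, 0.999, 0.0]
wrist_force: [-0.7, -0.1, -0.7]
width: 0.8
finger_force: 0.0
shift [-0.112   0.3667  0.0246]
rz(tool) 0.1488
```

```bash
python3 -m jog '[{"x":-0.112,"y":0.367,"z":0.02,"rx":0,"ry":0,"rz":0.149,"fingers":0.2},{"x":-0.112,"y":0.367,"z":0.02,"rx":0,"ry":0,"rz":0.149,"fingers":0.2},{"x":-0.112,"y":0.367,"z":0.02,"rx":0,"ry":0,"rz":0.149,"fingers":0.2},{"x":-0.112,"y":0.367,"z":0.02,"rx":0,"ry":0,"rz":0.149,"fingers":0.2},{"x":-0.112,"y":0.367,"z":0.02,"rx":0,"ry":0,"rz":0.149,"fingers":0.2},{"x":-0.112,"y":0.367,"z":0.02,"rx":0,"ry":0,"rz":0.149,"fingers":0.2},{"x":-0.112,"y":0.367,"z":0.02,"rx":0,"ry":0,"rz":0.149,"fingers":0.2},{"x":-0.112,"y":0.367,"z":0.02,"rx":0,"ry":0,"rz":0.149,"fingers":0.2},{"x":-0.112,"y":0.367,"z":0.02,"rx":0,"ry":0,"rz":0.149,"fingers":0.2},{"x":-0.112,"y":0.367,"z":0.02,"rx":0,"ry":0,"rz":0.149,"fingers":0.2},{"x":-0.112,"y":0.367,"z":0.02,"rx":0,"ry":0,"rz":0.149,"fingers":0.2},{"x":-0.112,"y":0.367,"z":0.02,"rx":0,"ry":0,"rz":0.149,"fingers":0.2}]' 60
python3 -m jog '[{"x":0,"y":0,"z":0,"rx":0,"ry":0,"rz":0,"fingers":0.2},{"x":0,"y":0,"z":0,"rx":0,"ry":0,"rz":0,"fingers":0.2},{"x":0,"y":0,"z":0,"rx":0,"ry":0,"rz":0,"fingers":0.2}]' 60
python3 - <<'E'
from h import *
save("wrist","w10")
c=np.array([.5885,.343,.008]);y=-.042;d=.042*np.array([np.cos(y),np.sin(y),0])
o,P=holes("w10",w2p("w10",[c-d,c+d]));c,y,l=tmpl(P);print(c,y,l);delta((c[0],c[1],.0145),np.pi/2+y)
E
```

```text
clock: 22.32
tool_pos: [0.5883, 0.3427, 0.2632]
tcp_rot: [-0.002, 0.02, 1.0, -0.002]
wrist_force: [-0.2, -0.4, 0.7]
width: 0.802
finger_force: 0.0
clock: 22.57
tool_pos: [0.5897, 0.3412, 0.2664]
tcp_rot: [-0.0, 0.022, 1.0, -0.0]
wrist_force: [-0.4, 0.2, 0.1]
width: 0.797
finger_force: 0.0
guess [323 122]
guess [324 195]
[0.58836942 0.3429787  0.008     ] -0.030732661728599217 0.08435271005774199
shift [0.0015 0.0015 0.2521]
rz(tool) -0.0135
```

```bash
python3 - <<'E'
from h import *
a=cv2.imread("pics/w10.png")[0:300,120:520];b=cv2.imread("pics/w9.png")[60:260,220:420]
b=cv2.resize(b,(400,400),interpolation=cv2.INTER_CUBIC);a=cv2.copyMakeBorder(a,0,100,0,0,cv2.BORDER_CONSTANT)
cv2.imwrite("pics/c1.png",np.clip(np.hstack([a,b])*1.4,0,255).astype(np.uint8))
E
```

```text
(no output)
```

View pics/c1.png

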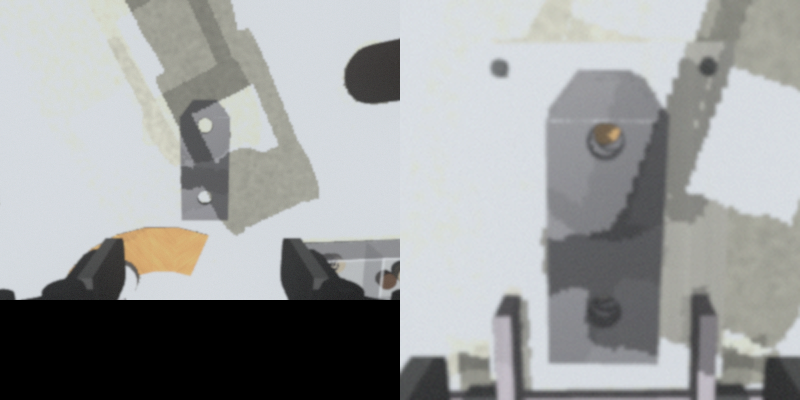

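The left panel shows A where expected, with holes at full-image (325,125) and (325,196). The right panel shows the four-layer pack tidy, with near-hole stack edges within a few mm.

```bash
python3 - <<'E'
from h import *
c,y,l=tmpl(p2w("w10",[(325,125),(324.8,196)],.008));print(c,y,l);delta((c[0],c[1],.0145),np.pi/2+y)
E
python3 -m jog '[{"x":0.002,"y":0.0025,"z":0.04,"rx":0,"ry":0,"rz":0,"fingers":0.2},{"x":0.002,"y":0.0025,"z":0.08,"rx":0,"ry":0,"rz":0,"fingers":0.2},{"x":0.002,"y":0.0025,"z":0.12,"rx":0,"ry":0,"rz":0,"fingers":0.2},{"x":0.002,"y":0.0025,"z":0.16,"rx":0,"ry":0,"rz":0,"fingers":0.2},{"x":0.002,"y":0.0025,"z":0.2,"rx":0,"ry":0,"rz":0,"fingers":0.2},{"x":0.002,"y":0.0025,"z":0.22,"rx":0,"ry":0,"rz":0,"fingers":0.2},{"x":0.002,"y":0.0025,"z":0.22,"rx":0,"ry":0,"rz":0,"fingers":0.2},{"x":0.002,"y":0.0025,"z":0.22,"rx":0,"ry":0,"rz":0,"fingers":0.2},{"x":0.002,"y":0.0025,"z":0.22,"rx":0,"ry":0,"rz":0,"fingers":0.2}]' 60
python3 - <<'E'
from h import *
save("wrist","w11")
c,y,l=tmpl(p2w("w10",[(325,125),(324.8,196)],.008));delta((c[0],c[1],.0145),np.pi/2+y)
E
```

```text
[0.59069166 0.34446402 0.008     ] -0.046019288958484464 0.08228663982106597
shift [-0.0007  0.0031  0.2521]
rz(tool) 0.0018
clock: 23.37
tool_pos: [0.5896, 0.3459, 0.0489]
tcp_rot: [0.002, 0.021, 1.0, 0.001]
wrist_force: [-0.4, 0.6, -0.3]
width: 0.802
finger_force: 0.0
shift [-0.0003 -0.002   0.0354]
rz(tool) 0.0032
```

```bash
python3 -m jog '[{"x":0,"y":-0.002,"z":0.02,"rx":0,"ry":0,"rz":0.003,"fingers":0.2},{"x":0,"y":-0.002,"z":0.03,"rx":0,"ry":0,"rz":0.003,"fingers":0.2},{"x":0,"y":-0.002,"z":0.034,"rx":0,"ry":0,"rz":0.003,"fingers":0.2},{"x":0,"y":-0.002,"z":0.035,"rx":0,"ry":0,"rz":0.003,"fingers":0.2},{"x":0,"y":-0.002,"z":0.035,"rx":0,"ry":0,"rz":0.003,"fingers":0.2},{"x":0,"y":-0.002,"z":0.035,"rx":0,"ry":0,"rz":0.003,"fingers":0.6},{"x":0,"y":-0.002,"z":0.035,"rx":0,"ry":0,"rz":0.003,"fingers":0.6},{"x":0,"y":-0.002,"z":0.035,"rx":0,"ry":0,"rz":0.003,"fingers":0.6},{"x":0,"y":-0.002,"z":0.035,"rx":0,"ry":0,"rz":0.003,"fingers":0.6},{"x":0,"y":-0.002,"z":0.035,"rx":0,"ry":0,"rz":0.003,"fingers":0.6},{"x":0,"y":-0.002,"z":0.035,"rx":0,"ry":0,"rz":0.003,"fingers":0.6},{"x":0,"y":-0.002,"z":0.035,"rx":0,"ry":0,"rz":0.003,"fingers":0.6}]' 60
python3 -c "
from h import *
delta((.517,-.0335,.2),np.pi/2+.109)"
```

```text
clock: 24.42
tool_pos: [0.5891, 0.3444, 0.0135]
tcp_rot: [0.002, 0.023, 1.0, 0.001]
wrist_force: [0.7, -0.6, 6.4]
width: 0.634
finger_force: 66.7
shift [ 0.0544 -0.3805 -0.1873]
rz(tool) -0.1541
```

```bash
python3 -m jog '[{"x":0,"y":0,"z":-0.03,"rx":0,"ry":0,"rz":0,"fingers":0.6},{"x":0,"y":0,"z":-0.07,"rx":0,"ry":0,"rz":0,"fingers":0.6},{"x":0,"y":0,"z":-0.11,"rx":0,"ry":0,"rz":0,"fingers":0.6},{"x":0,"y":0,"z":-0.15,"rx":0,"ry":0,"rz":0,"fingers":0.6},{"x":0,"y":0,"z":-0.19,"rx":0,"ry":0,"rz":0,"fingers":0.6},{"x":0,"y":0,"z":-0.19,"rx":0,"ry":0,"rz":0,"fingers":0.6}]' 60
python3 -m jog '[{"x":0.054,"y":-0.38,"z":0,"rx":0,"ry":0,"rz":-0.154,"fingers":0.6},{"x":0.054,"y":-0.38,"z":0,"rx":0,"ry":0,"rz":-0.154,"fingers":0.6},{"x":0.054,"y":-0.38,"z":0,"rx":0,"ry":0,"rz":-0.154,"fingers":0.6},{"x":0.054,"y":-0.38,"z":0,"rx":0,"ry":0,"rz":-0.154,"fingers":0.6},{"x":0.054,"y":-0.38,"z":0,"rx":0,"ry":0,"rz":-0.154,"fingers":0.6},{"x":0.054,"y":-0.38,"z":0,"rx":0,"ry":0,"rz":-0.154,"fingers":0.6},{"x":0.054,"y":-0.38,"z":0,"rx":0,"ry":0,"rz":-0.154,"fingers":0.6},{"x":0.054,"y":-0.38,"z":0,"rx":0,"ry":0,"rz":-0.154,"fingers":0.6},{"x":0.054,"y":-0.38,"z":0,"rx":0,"ry":0,"rz":-0.154,"fingers":0.6},{"x":0.054,"y":-0.38,"z":0,"rx":0,"ry":0,"rz":-0.154,"fingers":0.6},{"x":0.054,"y":-0.38,"z":0,"rx":0,"ry":0,"rz":-0.154,"fingers":0.6},{"x":0.054,"y":-0.38,"z":0,"rx":0,"ry":0,"rz":-0.154,"fingers":0.6}]' 60
python3 -m jog '[{"x":0,"y":0,"z":0,"rx":0,"ry":0,"rz":0,"fingers":0.6},{"x":0,"y":0,"z":0,"rx":0,"ry":0,"rz":0,"fingers":0.6},{"x":0,"y":0,"z":0,"rx":0,"ry":0,"rz":0,"fingers":0.6}]' 60
python3 -c "
from h import *
delta((.517,-.0335,.1056),np.pi/2+.109);save('wrist','w12')"
```

```text
clock: 24.92
tool_pos: [0.5929, 0.3462, 0.2132]
tcp_rot: [0.008, 0.023, 1.0, 0.004]
wrist_force: [1.4, 0.8, 0.9]
width: 0.636
finger_force: 63.8
clock: 25.92
tool_pos: [0.5163, -0.0335, 0.201]
tcp_rot: [-0.0, -0.053, 0.999, 0.001]
wrist_force: [0.5, -0.4, -0.8]
width: 0.631
finger_force: 63.8
clock: 26.17
tool_pos: [0.5166, -0.032, 0.2012]
tcp_rot: [-0.0, -0.056, 0.998, 0.0]
wrist_force: [-0.4, 0.1, -0.5]
width: 0.633
finger_force: 63.8
shift [-0.0002 -0.0015  0.0956]
rz(tool) 0.0021
```

```bash
python3 - <<'E'
from h import *
for n in("w4","w8","w12"):
    g=cv2.cvtColor(cv2.imread(f"pics/{n}.png"),cv2.COLOR_BGR2GRAY)[110:230,250:395]
    c=cv2.HoughCircles(cv2.equalizeHist(g),cv2.HOUGH_GRADIENT,1,40,param1=120,param2=12,minRadius=16,maxRadius=26)
    print(n,None if c is None else (c[0,:3]+[250,110,0]).round(0).tolist())
E
python3 -m jog '[{"x":0,"y":-0.001,"z":0.04,"rx":0,"ry":0,"rz":0.002,"fingers":0.6},{"x":0,"y":-0.001,"z":0.07,"rx":0,"ry":0,"rz":0.002,"fingers":0.6},{"x":0,"y":-0.001,"z":0.087,"rx":0,"ry":0,"rz":0.002,"fingers":0.6},{"x":0,"y":-0.001,"z":0.09,"rx":0,"ry":0,"rz":0.002,"fingers":0.6},{"x":0,"y":-0.001,"z":0.093,"rx":0,"ry":0,"rz":0.002,"fingers":0.6},{"x":0,"y":-0.001,"z":0.093,"rx":0,"ry":0,"rz":0.002,"fingers":0.6},{"x":0,"y":-0.001,"z":0.094,"rx":0,"ry":0,"rz":0.002,"fingers":0.6},{"x":0,"y":-0.001,"z":0.094,"rx":0,"ry":0,"rz":0.002,"fingers":0.6}]' 60
```

```text
w4 [[324.0, 164.0, 22.0]]
w8 [[324.0, 166.0, 22.0]]
w12 [[322.0, 174.0, 22.0]]
clock: 26.88
tool_pos: [0.5181, -0.0347, 0.1091]
tcp_rot: [0.002, -0.053, 0.999, -0.0]
wrist_force: [0.1, 0.2, -0.1]
width: 0.633
finger_force: 63.8
```

```bash
python3 -m jog '[{"x":0.003,"y":0,"z":0.001,"rx":0,"ry":0,"rz":0,"fingers":0.6},{"x":0.003,"y":0,"z":0.002,"rx":0,"ry":0,"rz":0,"fingers":0.6},{"x":0.003,"y":0,"z":0.002,"rx":0,"ry":0,"rz":0,"fingers":0.6},{"x":0.003,"y":0,"z":0.003,"rx":0,"ry":0,"rz":0,"fingers":0.6},{"x":0.003,"y":0,"z":0.003,"rx":0,"ry":0,"rz":0,"fingers":0.6}]' 60
```

```text
clock: 27.3
tool_pos: [0.5137, -0.035, 0.1054]
tcp_rot: [-0.0, -0.053, 0.999, 0.0]
wrist_force: [-1.9, 0.3, 5.9]
width: 0.63
finger_force: 64.8
```

```bash
python3 -m jog '[{"x":0,"y":0,"z":0,"rx":0,"ry":0,"rz":0,"fingers":0.2},{"x":0,"y":0,"z":0,"rx":0,"ry":0,"rz":0,"fingers":0.2},{"x":0,"y":0,"z":0,"rx":0,"ry":0,"rz":0,"fingers":0.2},{"x":0,"y":0,"z":0,"rx":0,"ry":0,"rz":0,"fingers":0.2},{"x":0,"y":0,"z":-0.03,"rx":0,"ry":0,"rz":0,"fingers":0.2},{"x":0,"y":0,"z":-0.07,"rx":0,"ry":0,"rz":0,"fingers":0.2},{"x":0,"y":0,"z":-0.11,"rx":0,"ry":0,"rz":0,"fingers":0.2},{"x":0,"y":0,"z":-0.15,"rx":0,"ry":0,"rz":0,"fingers":0.2},{"x":0,"y":0,"z":-0.19,"rx":0,"ry":0,"rz":0,"fingers":0.2},{"x":0,"y":0,"z":-0.19,"rx":0,"ry":0,"rz":0,"fingers":0.2},{"x":0,"y":0,"z":-0.19,"rx":0,"ry":0,"rz":0,"fingers":0.2},{"x":0,"y":0,"z":-0.19,"rx":0,"ry":0,"rz":0,"fingers":0.2}]' 60
python3 - <<'E'
from h import *
save("wrist","w13");delta((.45,-.31,.31),np.pi/2+.109)
E
```

```text
clock: 28.3
tool_pos: [0.5134, -0.0348, 0.294]
tcp_rot: [-0.0, -0.053, 0.999, 0.0]
wrist_force: [-1.9, 0.5, -0.2]
width: 0.8
finger_force: 0.0
shift [ 0.0917 -0.267  -0.0173]
rz(tool) -0.0023
```

```bash
python3 -m jog '[{"x":0.092,"y":-0.267,"z":-0.02,"rx":0,"ry":0,"rz":0,"fingers":0.2},{"x":0.092,"y":-0.267,"z":-0.02,"rx":0,"ry":0,"rz":0,"fingers":0.2},{"x":0.092,"y":-0.267,"z":-0.02,"rx":0,"ry":0,"rz":0,"fingers":0.2},{"x":0.092,"y":-0.267,"z":-0.02,"rx":0,"ry":0,"rz":0,"fingers":0.2},{"x":0.092,"y":-0.267,"z":-0.02,"rx":0,"ry":0,"rz":0,"fingers":0.2},{"x":0.092,"y":-0.267,"z":-0.02,"rx":0,"ry":0,"rz":0,"fingers":0.2},{"x":0.092,"y":-0.267,"z":-0.02,"rx":0,"ry":0,"rz":0,"fingers":0.2},{"x":0.092,"y":-0.267,"z":-0.02,"rx":0,"ry":0,"rz":0,"fingers":0.2},{"x":0.092,"y":-0.267,"z":-0.02,"rx":0,"ry":0,"rz":0,"fingers":0.2},{"x":0.092,"y":-0.267,"z":-0.02,"rx":0,"ry":0,"rz":0,"fingers":0.2},{"x":0.092,"y":-0.267,"z":-0.02,"rx":0,"ry":0,"rz":0,"fingers":0.2},{"x":0.092,"y":-0.267,"z":-0.02,"rx":0,"ry":0,"rz":0,"fingers":0.2}]' 60
python3 - <<'E'
from h import *
save("wrist","w14")
a=cv2.imread("pics/w14.png")[0:400,120:520];b=cv2.imread("pics/w13.png")[60:260,220:420]
b=cv2.resize(b,(400,400),interpolation=cv2.INTER_CUBIC)
cv2.imwrite("pics/c2.png",np.clip(np.hstack([a,b])*1.4,0,255).astype(np.uint8))
E
```

```text
clock: 29.35
tool_pos: [0.4507, -0.3085, 0.3134]
tcp_rot: [-0.0, -0.054, 0.999, 0.001]
wrist_force: [0.2, -0.0, 0.3]
width: 0.807
finger_force: 0.0
```

View pics/c2.png

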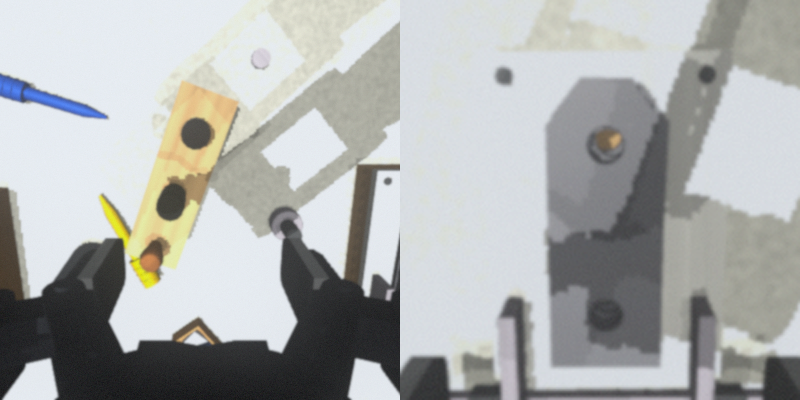

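The left panel shows the rack handles at full-image (317,132) and (291,201), with the awl beyond at (270,260). The right panel shows the five-layer pack neatly stacked with the holes nearly concentric.

```bash
python3 - <<'E'
from h import *
g=cv2.cvtColor(cv2.imread("pics/w14.png"),cv2.COLOR_BGR2GRAY)
for u,v in((317,132),(291,201)):
    m=(g[v-30:v+31,u-30:u+31]<45).astype(np.uint8);n,l,st,c=cv2.connectedComponentsWithStats(m)
    k=l[30,30];p=c[k]+[u-30,v-30];X=p2w("w14",p,.1235)[0];print(p,st[k],X);delta((X[0],X[1],.126))
X=p2w("w14",[(317,132),(291,201)],.1235);print(np.linalg.norm(X[0]-X[1]))
E
```

```text
[317. 132.] [   0    0   61   61 3721] [ 0.41279859 -0.31687295  0.1235    ]
shift [ 0.0386 -0.0042  0.1878]
[290.99757804 201.00914962] [   0    0   61   61 3716] [ 0.48146354 -0.33514165  0.1235    ]
shift [-0.0277 -0.0298  0.1878]
0.07104406429554694
```

```bash
python3 -m jog '[{"x":0.038,"y":-0.004,"z":0.04,"rx":0,"ry":0,"rz":0,"fingers":0.3},{"x":0.038,"y":-0.004,"z":0.08,"rx":0,"ry":0,"rz":0,"fingers":0.3},{"x":0.038,"y":-0.004,"z":0.12,"rx":0,"ry":0,"rz":0,"fingers":0.3},{"x":0.038,"y":-0.004,"z":0.12,"rx":0,"ry":0,"rz":0,"fingers":0.3},{"x":0.038,"y":-0.004,"z":0.12,"rx":0,"ry":0,"rz":0,"fingers":0.3},{"x":0.038,"y":-0.004,"z":0.12,"rx":0,"ry":0,"rz":0,"fingers":0.3}]' 60
python3 - <<'E'
from h import *
save("wrist","w15")
X=np.array([.4128,-.3169,.145]);print(w2p("w15",X),w2p("w15",[.4815,-.335,.145]))
delta((.4128,-.3169,.126))
g=cv2.cvtColor(cv2.imread("pics/w15.png"),cv2.COLOR_BGR2GRAY)
u,v=w2p("w15",X)[0].astype(int);print(g[max(v-60,0):v+61:10,u-60:u+61:10])
E
```

```text
clock: 29.9
tool_pos: [0.4141, -0.3182, 0.1955]
tcp_rot: [0.0, -0.054, 0.999, -0.0]
wrist_force: [0.3, -0.0, 0.9]
width: 0.7
finger_force: 0.0
[[324.28076282 222.75954851]] [[282.14091289 326.31130666]]
shift [0.0021 0.0027 0.071 ]
[[164 167 158 156 152 142 145 149 152  89  94  90  89]
 [168 167 169 145 140 142 146 123  94  89  91  87 112]
 [168 167 148 144 133 134  77  96  89  91  90  96 123]
 [168 168 146 143 117  45  42  41  79  86  93 122 120]
 [169 167  87  79  44  39  37  38  76  79  79 123 121]
 [168 110 104  75  41  41  38  39  58  82 116 120 122]
 [168 104 100  94  42  38  36  36  54  82 120 122 121]
 [163 103 109 100  40  37  37  39  81  95 126 122 119]
 [145 155 151 153 109  59  42  79  82 167 126 123 122]
 [157 152 152 150 156 129 101 107 104 167 166 126 124]
 [155 155 152 152 154 153 109 106 164 168 167 124 122]
 [153 150 101 105 148 154 161 158 168 168 167 168 159]
 [155  52  41  43  42 157 161 165 169 168 166 167 166]]
```

```bash
python3 -m jog '[{"x":0.001,"y":0,"z":0.03,"rx":0,"ry":0,"rz":0,"fingers":0.3},{"x":0.001,"y":0,"z":0.06,"rx":0,"ry":0,"rz":0,"fingers":0.3},{"x":0.001,"y":0,"z":0.07,"rx":0,"ry":0,"rz":0,"fingers":0.3},{"x":0.001,"y":0,"z":0.07,"rx":0,"ry":0,"rz":0,"fingers":0.3},{"x":0.001,"y":0,"z":0.07,"rx":0,"ry":0,"rz":0,"fingers":1},{"x":0.001,"y":0,"z":0.07,"rx":0,"ry":0,"rz":0,"fingers":1},{"x":0.001,"y":0,"z":0.07,"rx":0,"ry":0,"rz":0,"fingers":1},{"x":0.001,"y":0,"z":0.07,"rx":0,"ry":0,"rz":0,"fingers":1},{"x":0.001,"y":0,"z":0.07,"rx":0,"ry":0,"rz":0,"fingers":1},{"x":0.001,"y":0,"z":0.07,"rx":0,"ry":0,"rz":0,"fingers":1}]' 80
python3 -m jog '[{"x":0,"y":0,"z":-0.002,"rx":0,"ry":0,"rz":0,"fingers":1},{"x":0,"y":0,"z":-0.004,"rx":0,"ry":0,"rz":0,"fingers":1},{"x":0,"y":0,"z":-0.006,"rx":0,"ry":0,"rz":0,"fingers":1},{"x":0,"y":0,"z":-0.006,"rx":0,"ry":0,"rz":0,"fingers":1}]' 80
```

```text
clock: 30.78
tool_pos: [0.4138, -0.3197, 0.1272]
tcp_rot: [0.002, -0.053, 0.999, -0.002]
wrist_force: [-0.7, -0.2, 5.6]
width: 0.285
finger_force: 78.1
clock: 31.12
tool_pos: [0.4121, -0.3183, 0.1305]
tcp_rot: [0.0, -0.053, 0.999, -0.0]
wrist_force: [-0.0, -0.4, -1.3]
width: 0.281
finger_force: 78.4
```

```bash
python3 -m jog '[{"x":0,"y":0,"z":-0.03,"rx":0,"ry":0,"rz":0,"fingers":1},{"x":0,"y":0,"z":-0.06,"rx":0,"ry":0,"rz":0,"fingers":1},{"x":0,"y":0,"z":-0.09,"rx":0,"ry":0,"rz":0,"fingers":1},{"x":0,"y":0,"z":-0.12,"rx":0,"ry":0,"rz":0,"fingers":1},{"x":0,"y":0,"z":-0.135,"rx":0,"ry":0,"rz":0,"fingers":1},{"x":0,"y":0,"z":-0.135,"rx":0,"ry":0,"rz":0,"fingers":1},{"x":0,"y":0,"z":-0.135,"rx":0,"ry":0,"rz":0,"fingers":1}]' 80
python3 -c "
from h import *
print(tmpl(p2w('w13',[(322.5,132.5),(322.2,217.5)],.1)),p2w('w13',[(322.5,132.5),(322.2,217.5)],.1))
delta((.4743,-.0381,.265),np.pi/2+.109)"
```

```text
clock: 31.7
tool_pos: [0.4124, -0.3185, 0.2657]
tcp_rot: [0.0, -0.053, 0.999, -0.001]
wrist_force: [-0.5, -0.3, -1.4]
width: 0.283
finger_force: 81.0
(array([ 0.5176036, -0.0339401,  0.1      ]), np.float64(0.1024190270027114), np.float64(0.08391247470963946)) [[ 0.47586723 -0.03822971  0.1       ]
 [ 0.55933998 -0.02965049  0.1       ]]
shift [-0.0914  0.2722  0.0005]
rz(tool) -0.0023
```

```bash
python3 -m jog '[{"x":-0.092,"y":0.272,"z":0,"rx":0,"ry":0,"rz":-0.002,"fingers":1},{"x":-0.092,"y":0.272,"z":0,"rx":0,"ry":0,"rz":-0.002,"fingers":1},{"x":-0.092,"y":0.272,"z":0,"rx":0,"ry":0,"rz":-0.002,"fingers":1},{"x":-0.092,"y":0.272,"z":0,"rx":0,"ry":0,"rz":-0.002,"fingers":1},{"x":-0.092,"y":0.272,"z":0,"rx":0,"ry":0,"rz":-0.002,"fingers":1},{"x":-0.092,"y":0.272,"z":0,"rx":0,"ry":0,"rz":-0.002,"fingers":1},{"x":-0.092,"y":0.272,"z":0,"rx":0,"ry":0,"rz":-0.002,"fingers":1},{"x":-0.092,"y":0.272,"z":0,"rx":0,"ry":0,"rz":-0.002,"fingers":1},{"x":-0.092,"y":0.272,"z":0,"rx":0,"ry":0,"rz":-0.002,"fingers":1},{"x":-0.092,"y":0.272,"z":0,"rx":0,"ry":0,"rz":-0.002,"fingers":1},{"x":-0.092,"y":0.272,"z":0,"rx":0,"ry":0,"rz":-0.002,"fingers":1},{"x":-0.092,"y":0.272,"z":0,"rx":0,"ry":0,"rz":-0.002,"fingers":1}]' 80
python3 - <<'E'
from h import *
save("wrist","w16");delta((.4747,-.0381,.128),np.pi/2+.109);print(rot().round(3))
for z in(.105,.14):print(w2p("w16",[(.4747,-.0381,.1),(.4747,-.0381,.14)]))
cv2.imwrite("pics/w16b.png",np.clip(cv2.imread("pics/w16.png")[60:400,140:500]*1.4,0,255).astype(np.uint8))
E
```

```text
clock: 32.7
tool_pos: [0.4742, -0.0393, 0.2645]
tcp_rot: [-0.001, -0.053, 0.999, 0.0]
wrist_force: [0.7, -0.2, -1.6]
width: 0.283
finger_force: 81.0
shift [-0.0006  0.0012  0.1368]
rz(tool) -0.0027
[[-0.994 -0.106 -0.001]
 [-0.106  0.994 -0.   ]
 [ 0.001  0.    -1.   ]]
[[323.12496549 179.8956863 ]
 [323.27229654 191.63244932]]
[[323.12496549 179.8956863 ]
 [323.27229654 191.63244932]]
```

View pics/w16b.png

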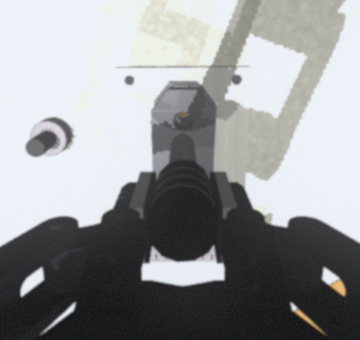

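The near hole is at full-image (324,179), as predicted, and the pin tip is at about (323,193), above it and in line. I'll lower it in stages.

```bash
python3 -m jog '[{"x":0,"y":0.001,"z":0.015,"rx":0,"ry":0,"rz":-0.002,"fingers":1},{"x":0,"y":0.001,"z":0.03,"rx":0,"ry":0,"rz":-0.002,"fingers":1},{"x":0,"y":0.001,"z":0.04,"rx":0,"ry":0,"rz":-0.002,"fingers":1},{"x":0,"y":0.001,"z":0.05,"rx":0,"ry":0,"rz":-0.002,"fingers":1},{"x":0,"y":0.001,"z":0.055,"rx":0,"ry":0,"rz":-0.002,"fingers":1},{"x":0,"y":0.001,"z":0.06,"rx":0,"ry":0,"rz":-0.002,"fingers":1},{"x":0,"y":0.001,"z":0.06,"rx":0,"ry":0,"rz":-0.002,"fingers":1}]' 80
python3 -m jog '[{"x":0,"y":0,"z":0.005,"rx":0,"ry":0,"rz":0,"fingers":1},{"x":0,"y":0,"z":0.01,"rx":0,"ry":0,"rz":0,"fingers":1},{"x":0,"y":0,"z":0.015,"rx":0,"ry":0,"rz":0,"fingers":1},{"x":0,"y":0,"z":0.015,"rx":0,"ry":0,"rz":0,"fingers":1}]' 80
```

```text
clock: 33.33
tool_pos: [0.474, -0.0371, 0.2043]
tcp_rot: [-0.001, -0.055, 0.998, 0.0]
wrist_force: [-1.4, 0.0, -1.3]
width: 0.284
finger_force: 81.0
clock: 33.67
tool_pos: [0.4744, -0.037, 0.1894]
tcp_rot: [-0.0, -0.055, 0.998, -0.0]
wrist_force: [0.8, -0.6, -1.5]
width: 0.288
finger_force: 81.4
```

```bash
python3 -m jog '[{"x":0,"y":-0.0005,"z":0.005,"rx":0,"ry":0,"rz":0,"fingers":1},{"x":0,"y":-0.0005,"z":0.01,"rx":0,"ry":0,"rz":0,"fingers":1},{"x":0,"y":-0.0005,"z":0.015,"rx":0,"ry":0,"rz":0,"fingers":1},{"x":0,"y":-0.0005,"z":0.015,"rx":0,"ry":0,"rz":0,"fingers":1}]' 80
python3 -m jog '[{"x":0,"y":0,"z":0.005,"rx":0,"ry":0,"rz":0,"fingers":1},{"x":0,"y":0,"z":0.01,"rx":0,"ry":0,"rz":0,"fingers":1},{"x":0,"y":0,"z":0.01,"rx":0,"ry":0,"rz":0,"fingers":1}]' 80
```

```text
clock: 34.0
tool_pos: [0.474, -0.0373, 0.1749]
tcp_rot: [-0.001, -0.055, 0.998, 0.0]
wrist_force: [-1.7, -0.4, 1.7]
width: 0.284
finger_force: 82.0
clock: 34.25
tool_pos: [0.4741, -0.0374, 0.1672]
tcp_rot: [-0.001, -0.056, 0.998, 0.0]
wrist_force: [-6.7, 0.8, 12.9]
width: 0.288
finger_force: 82.8
```

```bash
python3 -m jog '[{"x":0.0015,"y":0,"z":0,"rx":0,"ry":0,"rz":0,"fingers":1},{"x":0.0015,"y":0,"z":0,"rx":0,"ry":0,"rz":0,"fingers":1},{"x":0.0015,"y":0,"z":0.003,"rx":0,"ry":0,"rz":0,"fingers":1},{"x":0.0015,"y":0,"z":0.003,"rx":0,"ry":0,"rz":0,"fingers":1}]' 80
```

```text
clock: 34.58
tool_pos: [0.4734, -0.0379, 0.1648]
tcp_rot: [-0.001, -0.056, 0.998, -0.0]
wrist_force: [-6.4, -0.6, 13.0]
width: 0.281
finger_force: 82.8
```

```bash
python3 -m jog '[{"x":0.002,"y":0,"z":0,"rx":0,"ry":0,"rz":0,"fingers":1},{"x":0.002,"y":0,"z":0,"rx":0,"ry":0,"rz":0,"fingers":1},{"x":0.002,"y":0,"z":0.004,"rx":0,"ry":0,"rz":0,"fingers":1},{"x":0.002,"y":0,"z":0.004,"rx":0,"ry":0,"rz":0,"fingers":1}]' 80
```

```text
clock: 34.92
tool_pos: [0.4717, -0.0383, 0.1595]
tcp_rot: [0.0, -0.056, 0.998, -0.001]
wrist_force: [-3.1, -0.7, 6.2]
width: 0.282
finger_force: 81.8
```

```bash
python3 -m jog '[{"x":0.001,"y":0,"z":0.004,"rx":0,"ry":0,"rz":0,"fingers":1},{"x":0.001,"y":0,"z":0.008,"rx":0,"ry":0,"rz":0,"fingers":1},{"x":0.001,"y":0,"z":0.01,"rx":0,"ry":0,"rz":0,"fingers":1},{"x":0.001,"y":0,"z":0.01,"rx":0,"ry":0,"rz":0,"fingers":1}]' 80
```

```text
clock: 35.25
tool_pos: [0.4719, -0.0385, 0.1508]
tcp_rot: [0.002, -0.055, 0.998, -0.001]
wrist_force: [-3.1, -1.1, 10.9]
width: 0.281
finger_force: 82.6
```

```bash
python3 -m jog '[{"x":0.001,"y":-0.0003,"z":0.004,"rx":0,"ry":0,"rz":0,"fingers":1},{"x":0.001,"y":-0.0003,"z":0.008,"rx":0,"ry":0,"rz":0,"fingers":1},{"x":0.001,"y":-0.0003,"z":0.01,"rx":0,"ry":0,"rz":0,"fingers":1},{"x":0.001,"y":-0.0003,"z":0.01,"rx":0,"ry":0,"rz":0,"fingers":1}]' 80
```

```text
clock: 35.58
tool_pos: [0.4717, -0.0387, 0.1411]
tcp_rot: [0.003, -0.055, 0.998, -0.0]
wrist_force: [-1.7, 0.3, 11.2]
width: 0.283
finger_force: 82.7
```

```bash
python3 -m jog '[{"x":0.0005,"y":0,"z":0.004,"rx":0,"ry":0,"rz":0,"fingers":1},{"x":0.0005,"y":0,"z":0.008,"rx":0,"ry":0,"rz":0,"fingers":1},{"x":0.0005,"y":0,"z":0.01,"rx":0,"ry":0,"rz":0,"fingers":1},{"x":0.0005,"y":0,"z":0.01,"rx":0,"ry":0,"rz":0,"fingers":1}]' 80
python3 -m jog '[{"x":0,"y":0,"z":0.003,"rx":0,"ry":0,"rz":0,"fingers":1},{"x":0,"y":0,"z":0.005,"rx":0,"ry":0,"rz":0,"fingers":1},{"x":0,"y":0,"z":0.005,"rx":0,"ry":0,"rz":0,"fingers":1}]' 80
```

```text
clock: 35.92
tool_pos: [0.4717, -0.0388, 0.1309]
tcp_rot: [0.003, -0.055, 0.998, -0.0]
wrist_force: [-0.5, 1.0, 10.0]
width: 0.281
finger_force: 82.7
clock: 36.17
tool_pos: [0.4725, -0.0389, 0.1285]
tcp_rot: [0.003, -0.055, 0.998, -0.0]
wrist_force: [-5.3, 1.5, 23.4]
width: 0.286
finger_force: 84.0
```

```bash
python3 -m jog '[{"x":0,"y":0,"z":-0.001,"rx":0,"ry":0,"rz":0,"fingers":0.35},{"x":0,"y":0,"z":-0.001,"rx":0,"ry":0,"rz":0,"fingers":0.35},{"x":0,"y":0,"z":-0.001,"rx":0,"ry":0,"rz":0,"fingers":0.35},{"x":0,"y":0,"z":-0.001,"rx":0,"ry":0,"rz":0,"fingers":0.35},{"x":0,"y":0,"z":-0.03,"rx":0,"ry":0,"rz":0,"fingers":0.35},{"x":0,"y":0,"z":-0.06,"rx":0,"ry":0,"rz":0,"fingers":0.35},{"x":0,"y":0,"z":-0.09,"rx":0,"ry":0,"rz":0,"fingers":0.35},{"x":0,"y":0,"z":-0.11,"rx":0,"ry":0,"rz":0,"fingers":0.35},{"x":0,"y":0,"z":-0.11,"rx":0,"ry":0,"rz":0,"fingers":0.35},{"x":0,"y":0,"z":-0.11,"rx":0,"ry":0,"rz":0,"fingers":0.35}]' 80
python3 - <<'E'
from h import *
delta((.481,-.337,.2),np.pi/2+.109);save("scene","s1")
E
```

```text
clock: 37.0
tool_pos: [0.4695, -0.0387, 0.2342]
tcp_rot: [0.001, -0.055, 0.998, -0.0]
wrist_force: [-0.0, 0.3, -0.1]
width: 0.65
finger_force: 0.0
shift [ 0.0216 -0.2977  0.0344]
rz(tool) 0.0017
```

```bash
python3 -m jog '[{"x":0.0215,"y":-0.298,"z":0.03,"rx":0,"ry":0,"rz":0,"fingers":0.3},{"x":0.0215,"y":-0.298,"z":0.03,"rx":0,"ry":0,"rz":0,"fingers":0.3},{"x":0.0215,"y":-0.298,"z":0.03,"rx":0,"ry":0,"rz":0,"fingers":0.3},{"x":0.0215,"y":-0.298,"z":0.03,"rx":0,"ry":0,"rz":0,"fingers":0.3},{"x":0.0215,"y":-0.298,"z":0.03,"rx":0,"ry":0,"rz":0,"fingers":0.3},{"x":0.0215,"y":-0.298,"z":0.03,"rx":0,"ry":0,"rz":0,"fingers":0.3},{"x":0.0215,"y":-0.298,"z":0.03,"rx":0,"ry":0,"rz":0,"fingers":0.3},{"x":0.0215,"y":-0.298,"z":0.03,"rx":0,"ry":0,"rz":0,"fingers":0.3},{"x":0.0215,"y":-0.298,"z":0.03,"rx":0,"ry":0,"rz":0,"fingers":0.3},{"x":0.0215,"y":-0.298,"z":0.03,"rx":0,"ry":0,"rz":0,"fingers":0.3},{"x":0.0215,"y":-0.298,"z":0.03,"rx":0,"ry":0,"rz":0,"fingers":0.3},{"x":0.0215,"y":-0.298,"z":0.03,"rx":0,"ry":0,"rz":0,"fingers":0.3}]' 80
python3 - <<'E'
from h import *
save("wrist","w17")
g=cv2.cvtColor(cv2.imread("pics/w17.png"),cv2.COLOR_BGR2GRAY)
u,v=w2p("w17",[.481,-.337,.145])[0].round().astype(int);print(u,v)
m=(g[v-40:v+41,u-40:u+41]<60).astype(np.uint8);m=cv2.morphologyEx(m,cv2.MORPH_OPEN,np.ones((7,7),np.uint8))
n,l,st,c=cv2.connectedComponentsWithStats(m);print(n,st[1:],c[1:]+[u-40,v-40])
for i in range(1,n):print(p2w("w17",c[i]+[u-40,v-40],.14))
delta((.481,-.337,.126))
E
```

```text
clock: 38.05
tool_pos: [0.4802, -0.335, 0.2027]
tcp_rot: [-0.0, -0.056, 0.998, 0.001]
wrist_force: [1.1, 0.9, 0.5]
width: 0.701
finger_force: 0.0
318 221
2 [[  23    4   43   57 2026]] [[321.75765054 213.58242843]]
[[ 0.4776968  -0.33512846  0.14      ]]
shift [-0.0005 -0.002   0.0771]
```

```bash
python3 -m jog '[{"x":0,"y":0,"z":0.03,"rx":0,"ry":0,"rz":0,"fingers":0.3},{"x":0,"y":0,"z":0.06,"rx":0,"ry":0,"rz":0,"fingers":0.3},{"x":0,"y":0,"z":0.077,"rx":0,"ry":0,"rz":0,"fingers":0.3},{"x":0,"y":0,"z":0.077,"rx":0,"ry":0,"rz":0,"fingers":0.3},{"x":0,"y":0,"z":0.077,"rx":0,"ry":0,"rz":0,"fingers":1},{"x":0,"y":0,"z":0.077,"rx":0,"ry":0,"rz":0,"fingers":1},{"x":0,"y":0,"z":0.077,"rx":0,"ry":0,"rz":0,"fingers":1},{"x":0,"y":0,"z":0.077,"rx":0,"ry":0,"rz":0,"fingers":1},{"x":0,"y":0,"z":0.077,"rx":0,"ry":0,"rz":0,"fingers":1},{"x":0,"y":0,"z":0.077,"rx":0,"ry":0,"rz":0,"fingers":1}]' 80
python3 -m jog '[{"x":0,"y":0,"z":-0.03,"rx":0,"ry":0,"rz":0,"fingers":1},{"x":0,"y":0,"z":-0.06,"rx":0,"ry":0,"rz":0,"fingers":1},{"x":0,"y":0,"z":-0.09,"rx":0,"ry":0,"rz":0,"fingers":1},{"x":0,"y":0,"z":-0.12,"rx":0,"ry":0,"rz":0,"fingers":1},{"x":0,"y":0,"z":-0.14,"rx":0,"ry":0,"rz":0,"fingers":1},{"x":0,"y":0,"z":-0.14,"rx":0,"ry":0,"rz":0,"fingers":1},{"x":0,"y":0,"z":-0.14,"rx":0,"ry":0,"rz":0,"fingers":1}]' 80
python3 -c "
from h import *
delta((.556,-.030,.265),np.pi/2+.109)"
```

```text
clock: 38.93
tool_pos: [0.4817, -0.3378, 0.129]
tcp_rot: [0.002, -0.055, 0.998, -0.001]
wrist_force: [-1.0, 3.1, 7.3]
width: 0.285
finger_force: 78.4
clock: 39.52
tool_pos: [0.4808, -0.3378, 0.2677]
tcp_rot: [0.001, -0.055, 0.998, -0.001]
wrist_force: [-0.5, 0.9, -3.4]
width: 0.278
finger_force: 80.0
shift [-0.1087  0.2976  0.0021]
rz(tool) 0.0016
```

```bash
python3 -m jog '[{"x":-0.108,"y":0.2975,"z":0,"rx":0,"ry":0,"rz":0,"fingers":1},{"x":-0.108,"y":0.2975,"z":0,"rx":0,"ry":0,"rz":0,"fingers":1},{"x":-0.108,"y":0.2975,"z":0,"rx":0,"ry":0,"rz":0,"fingers":1},{"x":-0.108,"y":0.2975,"z":0,"rx":0,"ry":0,"rz":0,"fingers":1},{"x":-0.108,"y":0.2975,"z":0,"rx":0,"ry":0,"rz":0,"fingers":1},{"x":-0.108,"y":0.2975,"z":0,"rx":0,"ry":0,"rz":0,"fingers":1},{"x":-0.108,"y":0.2975,"z":0,"rx":0,"ry":0,"rz":0,"fingers":1},{"x":-0.108,"y":0.2975,"z":0,"rx":0,"ry":0,"rz":0,"fingers":1},{"x":-0.108,"y":0.2975,"z":0,"rx":0,"ry":0,"rz":0,"fingers":1},{"x":-0.108,"y":0.2975,"z":0,"rx":0,"ry":0,"rz":0,"fingers":1},{"x":-0.108,"y":0.2975,"z":0,"rx":0,"ry":0,"rz":0,"fingers":1},{"x":-0.108,"y":0.2975,"z":0,"rx":0,"ry":0,"rz":0,"fingers":1}]' 80
python3 -m jog '[{"x":0,"y":0,"z":0,"rx":0,"ry":0,"rz":0,"fingers":1},{"x":0,"y":0,"z":0,"rx":0,"ry":0,"rz":0,"fingers":1},{"x":0,"y":0,"z":0,"rx":0,"ry":0,"rz":0,"fingers":1}]' 80
python3 - <<'E'
from h import *
save("wrist","w18");delta((.556,-.030,.131),np.pi/2+.109)
cv2.imwrite("pics/w18b.png",np.clip(cv2.imread("pics/w18.png")[60:400,140:500]*1.4,0,255).astype(np.uint8))
E
```

```text
clock: 40.52
tool_pos: [0.5538, -0.0305, 0.2647]
tcp_rot: [-0.001, -0.055, 0.999, 0.0]
wrist_force: [0.4, -0.3, -1.8]
width: 0.284
finger_force: 79.9
clock: 40.77
tool_pos: [0.5546, -0.0304, 0.2662]
tcp_rot: [-0.0, -0.055, 0.999, -0.0]
wrist_force: [0.8, -0.6, -1.8]
width: 0.283
finger_force: 79.9
shift [-1.300e-03  1.000e-04  1.353e-01]
rz(tool) 0.0004
```

View pics/w18b.png

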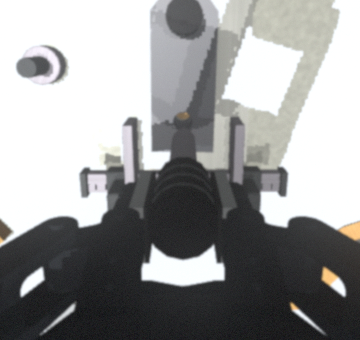

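The near pin is seated at crop (185,15). The far hole is just ahead of the tip at full-image (324,178), which is the same relation as for the first pin.

```bash
python3 -c "
from h import *
print(p2w('w18',(324,178),.1))"
python3 -m jog '[{"x":0,"y":0,"z":0.015,"rx":0,"ry":0,"rz":0,"fingers":1},{"x":0,"y":0,"z":0.03,"rx":0,"ry":0,"rz":0,"fingers":1},{"x":0,"y":0,"z":0.04,"rx":0,"ry":0,"rz":0,"fingers":1},{"x":0,"y":0,"z":0.05,"rx":0,"ry":0,"rz":0,"fingers":1},{"x":0,"y":0,"z":0.06,"rx":0,"ry":0,"rz":0,"fingers":1},{"x":0,"y":0,"z":0.065,"rx":0,"ry":0,"rz":0,"fingers":1},{"x":0,"y":0,"z":0.07,"rx":0,"ry":0,"rz":0,"fingers":1},{"x":0,"y":0,"z":0.07,"rx":0,"ry":0,"rz":0,"fingers":1}]' 80
python3 -m jog '[{"x":0,"y":0,"z":0.005,"rx":0,"ry":0,"rz":0,"fingers":1},{"x":0,"y":0,"z":0.01,"rx":0,"ry":0,"rz":0,"fingers":1},{"x":0,"y":0,"z":0.015,"rx":0,"ry":0,"rz":0,"fingers":1},{"x":0,"y":0,"z":0.015,"rx":0,"ry":0,"rz":0,"fingers":1}]' 80
```

```text
[[ 0.55403824 -0.02858542  0.1       ]]
clock: 41.48
tool_pos: [0.5551, -0.0296, 0.1959]
tcp_rot: [0.0, -0.055, 0.998, -0.0]
wrist_force: [1.2, 0.2, -3.4]
width: 0.282
finger_force: 80.0
clock: 41.82
tool_pos: [0.5551, -0.0295, 0.1808]
tcp_rot: [0.0, -0.055, 0.998, -0.0]
wrist_force: [1.8, -0.3, -1.9]
width: 0.283
finger_force: 80.2
```

```bash
python3 -m jog '[{"x":0,"y":0,"z":0.005,"rx":0,"ry":0,"rz":0,"fingers":1},{"x":0,"y":0,"z":0.008,"rx":0,"ry":0,"rz":0,"fingers":1},{"x":0,"y":0,"z":0.01,"rx":0,"ry":0,"rz":0,"fingers":1},{"x":0,"y":0,"z":0.01,"rx":0,"ry":0,"rz":0,"fingers":1}]' 80
```

```text
clock: 42.15
tool_pos: [0.5557, -0.0295, 0.1717]
tcp_rot: [0.001, -0.055, 0.998, -0.0]
wrist_force: [5.3, -0.2, 0.8]
width: 0.282
finger_force: 80.3
```

```bash
python3 -m jog '[{"x":-0.001,"y":0,"z":0.004,"rx":0,"ry":0,"rz":0,"fingers":1},{"x":-0.001,"y":0,"z":0.008,"rx":0,"ry":0,"rz":0,"fingers":1},{"x":-0.001,"y":0,"z":0.01,"rx":0,"ry":0,"rz":0,"fingers":1},{"x":-0.001,"y":0,"z":0.01,"rx":0,"ry":0,"rz":0,"fingers":1}]' 80
```

```text
clock: 42.48
tool_pos: [0.557, -0.0301, 0.1635]
tcp_rot: [0.001, -0.056, 0.998, -0.001]
wrist_force: [0.6, -0.8, 8.8]
width: 0.281
finger_force: 81.2
```

```bash
python3 -m jog '[{"x":0,"y":-0.0005,"z":0.004,"rx":0,"ry":0,"rz":0,"fingers":1},{"x":0,"y":-0.0005,"z":0.008,"rx":0,"ry":0,"rz":0,"fingers":1},{"x":0,"y":-0.0005,"z":0.01,"rx":0,"ry":0,"rz":0,"fingers":1},{"x":0,"y":-0.0005,"z":0.01,"rx":0,"ry":0,"rz":0,"fingers":1}]' 80
```

```text
clock: 42.82
tool_pos: [0.5572, -0.0305, 0.1534]
tcp_rot: [0.001, -0.055, 0.998, -0.001]
wrist_force: [1.5, -0.4, 8.7]
width: 0.286
finger_force: 81.3
```

```bash
python3 -m jog '[{"x":-0.0005,"y":0,"z":0.004,"rx":0,"ry":0,"rz":0,"fingers":1},{"x":-0.0005,"y":0,"z":0.008,"rx":0,"ry":0,"rz":0,"fingers":1},{"x":-0.0005,"y":0,"z":0.012,"rx":0,"ry":0,"rz":0,"fingers":1},{"x":-0.0005,"y":0,"z":0.012,"rx":0,"ry":0,"rz":0,"fingers":1}]' 80
python3 -m jog '[{"x":0,"y":0,"z":0.004,"rx":0,"ry":0,"rz":0,"fingers":1},{"x":0,"y":0,"z":0.007,"rx":0,"ry":0,"rz":0,"fingers":1},{"x":0,"y":0,"z":0.007,"rx":0,"ry":0,"rz":0,"fingers":1}]' 80
python3 -m jog '[{"x":0,"y":0,"z":0.003,"rx":0,"ry":0,"rz":0,"fingers":1},{"x":0,"y":0,"z":0.005,"rx":0,"ry":0,"rz":0,"fingers":1},{"x":0,"y":0,"z":0.005,"rx":0,"ry":0,"rz":0,"fingers":1}]' 80
```

```text
clock: 43.15
tool_pos: [0.5578, -0.0304, 0.1422]
tcp_rot: [0.001, -0.055, 0.998, -0.001]
wrist_force: [1.5, -0.9, 11.5]
width: 0.285
finger_force: 82.0
clock: 43.4
tool_pos: [0.5579, -0.0303, 0.1356]
tcp_rot: [0.001, -0.055, 0.998, -0.001]
wrist_force: [0.4, -0.3, 13.6]
width: 0.281
finger_force: 82.0
clock: 43.65
tool_pos: [0.5579, -0.0303, 0.1309]
tcp_rot: [0.001, -0.055, 0.998, -0.001]
wrist_force: [-1.2, -0.3, 15.0]
width: 0.286
finger_force: 82.2
```

```bash
python3 -m jog '[{"x":0,"y":0,"z":0.002,"rx":0,"ry":0,"rz":0,"fingers":1},{"x":0,"y":0,"z":0.003,"rx":0,"ry":0,"rz":0,"fingers":1},{"x":0,"y":0,"z":0.003,"rx":0,"ry":0,"rz":0,"fingers":1}]' 80
```

```text
clock: 43.9
tool_pos: [0.5584, -0.0303, 0.1304]
tcp_rot: [0.001, -0.056, 0.998, -0.001]
wrist_force: [-5.1, -0.1, 26.2]
width: 0.279
finger_force: 83.4
```

The far pin has bottomed at TCP z=0.130 with 26 N of force, so both pins are home. I'll release, lift and locate the jaw lugs.

```bash
python3 -m jog '[{"x":0,"y":0,"z":-0.002,"rx":0,"ry":0,"rz":0,"fingers":0.35},{"x":0,"y":0,"z":-0.002,"rx":0,"ry":0,"rz":0,"fingers":0.35},{"x":0,"y":0,"z":-0.002,"rx":0,"ry":0,"rz":0,"fingers":0.35},{"x":0,"y":0,"z":-0.002,"rx":0,"ry":0,"rz":0,"fingers":0.35},{"x":0,"y":0,"z":-0.03,"rx":0,"ry":0,"rz":0,"fingers":0.35},{"x":0,"y":0,"z":-0.06,"rx":0,"ry":0,"rz":0,"fingers":0.35},{"x":0,"y":0,"z":-0.09,"rx":0,"ry":0,"rz":0,"fingers":0.35},{"x":0,"y":0,"z":-0.12,"rx":0,"ry":0,"rz":0,"fingers":0.35},{"x":0,"y":0,"z":-0.15,"rx":0,"ry":0,"rz":0,"fingers":0.35},{"x":0,"y":0,"z":-0.17,"rx":0,"ry":0,"rz":0,"fingers":0.35},{"x":0,"y":0,"z":-0.17,"rx":0,"ry":0,"rz":0,"fingers":0.35},{"x":0,"y":0,"z":-0.17,"rx":0,"ry":0,"rz":0,"fingers":0.35}]' 80
python3 - <<'E'
from h import *
save("wrist","w19");save("top","t1")
q=lambda *a:np.array(a)/3+[222,80]
print(p2w("w1",q((137,572),(470,572)),.12))
o=np.array([.515,-.0345,0]);y=.107;R=np.array([[np.cos(y),-np.sin(y)],[np.sin(y),np.cos(y)]])
B=lambda x,yy,z:np.r_[o[:2]+R@[x,yy],z]
for n in("w19","t1"):print(n,w2p(n,[B(-42,0,0)*0+B(-.042,0,.147),B(.042,0,.147),B(0,0,.1),B(.112,-.07,.12),B(.112,.07,.12),B(.045,-.046,.097),B(.045,.046,.097)]).round(0).tolist())
a=cv2.imread("pics/w19.png")[60:360,160:480]
b=cv2.resize(cv2.imread("pics/t1.png")[130:250,290:482],None,fx=2.5,fy=2.5,interpolation=cv2.INTER_CUBIC)
cv2.imwrite("pics/c3.png",np.clip(np.hstack([a,b])*1.4,0,255).astype(np.uint8))
E
```

```text
clock: 44.9
tool_pos: [0.5564, -0.0298, 0.2946]
tcp_rot: [0.0, -0.055, 0.998, -0.0]
wrist_force: [-0.4, -0.2, -0.3]
width: 0.647
finger_force: 0.0
[[ 0.63119347 -0.08093594  0.12      ]
 [ 0.61879108  0.03919657  0.12      ]]
w19 [[322.0, 77.0], [322.0, 184.0], [322.0, 128.0], [249.0, 248.0], [394.0, 248.0], [275.0, 174.0], [369.0, 175.0]]
t1 [[351.0, 213.0], [347.0, 181.0], [348.0, 201.0], [368.0, 155.0], [316.0, 161.0], [362.0, 182.0], [328.0, 186.0]]
```

View pics/c3.png

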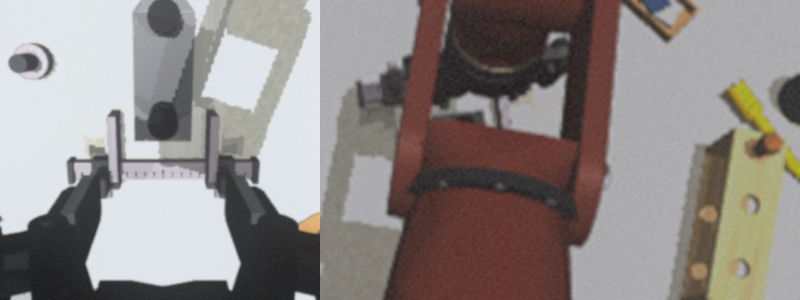

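Both pins show home on the pack, at left-panel (165,18) and (163,120). The jaws are still open, with lugs beside the blades, and the rack's two holes are empty. That was one picture over the allowance of 14, so I'll look at no more and go on by numbers only.

```bash
python3 -m jog '[{"x":-0.069,"y":-0.094,"z":0,"rx":0,"ry":0,"rz":0,"fingers":1},{"x":-0.069,"y":-0.094,"z":0,"rx":0,"ry":0,"rz":0,"fingers":1},{"x":-0.069,"y":-0.094,"z":0,"rx":0,"ry":0,"rz":0,"fingers":1},{"x":-0.069,"y":-0.094,"z":0.03,"rx":0,"ry":0,"rz":0,"fingers":1},{"x":-0.069,"y":-0.094,"z":0.07,"rx":0,"ry":0,"rz":0,"fingers":1},{"x":-0.069,"y":-0.094,"z":0.11,"rx":0,"ry":0,"rz":0,"fingers":1},{"x":-0.069,"y":-0.094,"z":0.14,"rx":0,"ry":0,"rz":0,"fingers":1},{"x":-0.069,"y":-0.094,"z":0.145,"rx":0,"ry":0,"rz":0,"fingers":1},{"x":-0.069,"y":-0.094,"z":0.145,"rx":0,"ry":0,"rz":0,"fingers":1},{"x":-0.069,"y":-0.094,"z":0.145,"rx":0,"ry":0,"rz":0,"fingers":1}]' 80
python3 - <<'E'
from h import *
s=env.sense();d=np.array(s["tool_pos"])-[.515,-.0345,.06];y=.107
print("block-frame tcp",d[0]*np.cos(y)+d[1]*np.sin(y),-d[0]*np.sin(y)+d[1]*np.cos(y),d[2])
E
```

```text
clock: 45.83
tool_pos: [0.6351, -0.1155, 0.149]
tcp_rot: [-0.001, -0.055, 0.998, 0.0]
wrist_force: [0.2, 0.1, -0.5]
width: -0.0
finger_force: 0.0
block-frame tcp 0.11075649687414416 -0.0933692255988896 0.08901205502761908
```

Next I'll go down beside the lug, watching for contact, and then push along +y in small steps.

```bash
python3 -m jog '[{"x":0,"y":0,"z":0.015,"rx":0,"ry":0,"rz":0,"fingers":1},{"x":0,"y":0,"z":0.025,"rx":0,"ry":0,"rz":0,"fingers":1},{"x":0,"y":0,"z":0.032,"rx":0,"ry":0,"rz":0,"fingers":1},{"x":0,"y":0,"z":0.034,"rx":0,"ry":0,"rz":0,"fingers":1},{"x":0,"y":0,"z":0.034,"rx":0,"ry":0,"rz":0,"fingers":1}]' 80
python3 -m jog '[{"x":0,"y":0.003,"z":0,"rx":0,"ry":0,"rz":0,"fingers":1},{"x":0,"y":0.006,"z":0,"rx":0,"ry":0,"rz":0,"fingers":1},{"x":0,"y":0.009,"z":0,"rx":0,"ry":0,"rz":0,"fingers":1},{"x":0,"y":0.012,"z":0,"rx":0,"ry":0,"rz":0,"fingers":1},{"x":0,"y":0.012,"z":0,"rx":0,"ry":0,"rz":0,"fingers":1}]' 80
```

```text
clock: 46.25
tool_pos: [0.6351, -0.1155, 0.1154]
tcp_rot: [-0.0, -0.055, 0.998, 0.0]
wrist_force: [0.6, 0.5, -0.2]
width: -0.001
finger_force: 0.0
clock: 46.67
tool_pos: [0.6342, -0.1032, 0.1158]
tcp_rot: [0.0, -0.056, 0.998, -0.0]
wrist_force: [0.4, 0.3, -0.3]
width: -0.002
finger_force: 0.0
```

```bash
python3 -m jog '[{"x":0,"y":0.003,"z":0,"rx":0,"ry":0,"rz":0,"fingers":1},{"x":0,"y":0.006,"z":0,"rx":0,"ry":0,"rz":0,"fingers":1},{"x":0,"y":0.008,"z":0,"rx":0,"ry":0,"rz":0,"fingers":1},{"x":0,"y":0.008,"z":0,"rx":0,"ry":0,"rz":0,"fingers":1}]' 80
python3 -m jog '[{"x":0,"y":0.002,"z":0,"rx":0,"ry":0,"rz":0,"fingers":1},{"x":0,"y":0.004,"z":0,"rx":0,"ry":0,"rz":0,"fingers":1},{"x":0,"y":0.006,"z":0,"rx":0,"ry":0,"rz":0,"fingers":1},{"x":0,"y":0.006,"z":0,"rx":0,"ry":0,"rz":0,"fingers":1}]' 80
```

```text
clock: 47.0
tool_pos: [0.6333, -0.0955, 0.1157]
tcp_rot: [0.0, -0.055, 0.998, -0.0]
wrist_force: [0.0, -1.9, 1.0]
width: -0.002
finger_force: 0.8
clock: 47.33
tool_pos: [0.6325, -0.0893, 0.1155]
tcp_rot: [0.0, -0.055, 0.998, 0.0]
wrist_force: [1.7, -1.4, 1.3]
width: 0.005
finger_force: 0.9
```

```bash
python3 -m jog '[{"x":0,"y":0.002,"z":0,"rx":0,"ry":0,"rz":0,"fingers":1},{"x":0,"y":0.004,"z":0,"rx":0,"ry":0,"rz":0,"fingers":1},{"x":0,"y":0.004,"z":0,"rx":0,"ry":0,"rz":0,"fingers":1}]' 80
python3 -m jog '[{"x":0,"y":0.0015,"z":0,"rx":0,"ry":0,"rz":0,"fingers":1},{"x":0,"y":0.003,"z":0,"rx":0,"ry":0,"rz":0,"fingers":1},{"x":0,"y":0.003,"z":0,"rx":0,"ry":0,"rz":0,"fingers":1}]' 80
python3 -m jog '[{"x":0,"y":0.001,"z":0,"rx":0,"ry":0,"rz":0,"fingers":1},{"x":0,"y":0.002,"z":0,"rx":0,"ry":0,"rz":0,"fingers":1},{"x":0,"y":0.002,"z":0,"rx":0,"ry":0,"rz":0,"fingers":1}]' 80
```

```text
clock: 47.58
tool_pos: [0.6321, -0.0857, 0.1155]
tcp_rot: [0.0, -0.055, 0.998, -0.0]
wrist_force: [0.7, -2.8, 2.5]
width: -0.0
finger_force: 1.5
clock: 47.83
tool_pos: [0.6321, -0.0852, 0.1156]
tcp_rot: [0.001, -0.056, 0.998, -0.003]
wrist_force: [2.3, -8.6, 1.3]
width: -0.002
finger_force: 4.4
clock: 48.08
tool_pos: [0.6321, -0.085, 0.1156]
tcp_rot: [0.001, -0.056, 0.998, -0.004]
wrist_force: [1.6, -13.3, -0.2]
width: -0.003
finger_force: 6.5
```

```bash
python3 -m jog '[{"x":0,"y":0,"z":0,"rx":0,"ry":0,"rz":0,"fingers":1},{"x":0,"y":0,"z":0,"rx":0,"ry":0,"rz":0,"fingers":1},{"x":0,"y":0,"z":0,"rx":0,"ry":0,"rz":0,"fingers":1},{"x":0,"y":-0.01,"z":0,"rx":0,"ry":0,"rz":0,"fingers":1},{"x":0,"y":-0.025,"z":0,"rx":0,"ry":0,"rz":0,"fingers":1},{"x":0,"y":-0.025,"z":-0.03,"rx":0,"ry":0,"rz":0,"fingers":1},{"x":0,"y":-0.025,"z":-0.07,"rx":0,"ry":0,"rz":0,"fingers":1},{"x":0,"y":-0.025,"z":-0.11,"rx":0,"ry":0,"rz":0,"fingers":0.5},{"x":0,"y":-0.025,"z":-0.13,"rx":0,"ry":0,"rz":0,"fingers":0.5},{"x":0,"y":-0.025,"z":-0.13,"rx":0,"ry":0,"rz":0,"fingers":0.4},{"x":0,"y":-0.025,"z":-0.13,"rx":0,"ry":0,"rz":0,"fingers":0.4}]' 80
python3 -c "
from h import *
delta((.532,-.1878,.046),np.pi/2+.109)"
```

```text
clock: 49.0
tool_pos: [0.6349, -0.1057, 0.247]
tcp_rot: [0.001, -0.055, 0.998, 0.0]
wrist_force: [0.8, 0.8, -1.5]
width: 0.562
finger_force: 0.0
shift [ 0.1119 -0.0703  0.2007]
rz(tool) 0.0017
```

```bash
python3 -m jog '[{"x":0.112,"y":-0.07,"z":0,"rx":0,"ry":0,"rz":0,"fingers":0.4},{"x":0.112,"y":-0.07,"z":0,"rx":0,"ry":0,"rz":0,"fingers":0.4},{"x":0.112,"y":-0.07,"z":0,"rx":0,"ry":0,"rz":0,"fingers":0.4},{"x":0.112,"y":-0.07,"z":0,"rx":0,"ry":0,"rz":0,"fingers":0.4},{"x":0.112,"y":-0.07,"z":0.04,"rx":0,"ry":0,"rz":0,"fingers":0.4},{"x":0.112,"y":-0.07,"z":0.08,"rx":0,"ry":0,"rz":0,"fingers":0.4},{"x":0.112,"y":-0.07,"z":0.12,"rx":0,"ry":0,"rz":0,"fingers":0.4},{"x":0.112,"y":-0.07,"z":0.12,"rx":0,"ry":0,"rz":0,"fingers":0.4},{"x":0.112,"y":-0.07,"z":0.12,"rx":0,"ry":0,"rz":0,"fingers":0.4}]' 80
python3 - <<'E'
from h import *
delta((.532,-.1878,.0465),np.pi/2+.109);save("wrist","w20")
g=cv2.cvtColor(cv2.imread("pics/w20.png"),cv2.COLOR_BGR2GRAY)
u,v=w2p("w20",[.532,-.1878,.056])[0].round().astype(int);print(u,v,w2p("w20",[.532,-.1878,.021]));print(g[v-48:v+49:8,u-48:u+49:8])
E
```

```text
clock: 49.75
tool_pos: [0.5269, -0.1855, 0.1207]
tcp_rot: [-0.005, -0.055, 0.998, 0.003]
wrist_force: [1.2, -0.3, -0.1]
width: 0.601
finger_force: 0.0
shift [-0.0054 -0.0034  0.0741]
rz(tool) 0.0016
316 225 [[316.72324495 207.5255192 ]]
[[172 168 174 169 130  85 110  87  65 100  99  99  97]
 [185 170 164 162 132 140 138  87  87  72  98  98  99]
 [184 128 168 124 137 137  56  64  79  75  97  98 100]
 [126 123 121  78  78  51  47  46  70  75  93  97  97]
 [127 125 130  79  77  50  52  51  51  76  92  99  98]
 [130 123 125 101  79  53  52  53  50  76 108  97  94]
 [125 123 126 182  92  53  50  51  53 117 132 112 129]
 [183 184 184 184 126  62  54  51 120 126 134 130 132]
 [185 184 183 182 125 125 121 124 119 133 135 139 131]
 [184 185 184 184 182 127 139 122 135 138 135 138 134]
 [182 185 183 184 184 183 185 173 136 141 140 135 144]
 [180 184 184 184 184 184 184 184 185 155 143 143 136]
 [180 184 184 185 185 184 183 185 184 184 184 152 138]]
```

```bash
python3 -m jog '[{"x":-0.002,"y":-0.001,"z":0.03,"rx":0,"ry":0,"rz":0,"fingers":0.4},{"x":-0.002,"y":-0.001,"z":0.06,"rx":0,"ry":0,"rz":0,"fingers":0.4},{"x":-0.002,"y":-0.001,"z":0.07,"rx":0,"ry":0,"rz":0,"fingers":0.4},{"x":-0.002,"y":-0.001,"z":0.07,"rx":0,"ry":0,"rz":0,"fingers":0.4},{"x":-0.002,"y":-0.001,"z":0.07,"rx":0,"ry":0,"rz":0,"fingers":1},{"x":-0.002,"y":-0.001,"z":0.07,"rx":0,"ry":0,"rz":0,"fingers":1},{"x":-0.002,"y":-0.001,"z":0.07,"rx":0,"ry":0,"rz":0,"fingers":1},{"x":-0.002,"y":-0.001,"z":0.07,"rx":0,"ry":0,"rz":0,"fingers":1},{"x":-0.002,"y":-0.001,"z":0.07,"rx":0,"ry":0,"rz":0,"fingers":1},{"x":-0.002,"y":-0.001,"z":0.07,"rx":0,"ry":0,"rz":0,"fingers":1}]' 60
```

```text
clock: 50.63
tool_pos: [0.5347, -0.1887, 0.0582]
tcp_rot: [0.002, -0.055, 0.998, -0.001]
wrist_force: [-0.1, 1.7, 7.4]
width: 0.202
finger_force: 58.4
```

```bash
python3 -m jog '[{"x":0,"y":0,"z":0,"rx":0,"ry":0,"rz":0,"fingers":0.4},{"x":0,"y":0,"z":0,"rx":0,"ry":0,"rz":0,"fingers":0.4},{"x":0,"y":0,"z":0,"rx":0,"ry":0,"rz":0,"fingers":0.4},{"x":0.002,"y":0,"z":0.006,"rx":0,"ry":0,"rz":0,"fingers":0.4},{"x":0.002,"y":0,"z":0.009,"rx":0,"ry":0,"rz":0,"fingers":0.4},{"x":0.002,"y":0,"z":0.009,"rx":0,"ry":0,"rz":0,"fingers":0.4},{"x":0.002,"y":0,"z":0.009,"rx":0,"ry":0,"rz":0,"fingers":1},{"x":0.002,"y":0,"z":0.009,"rx":0,"ry":0,"rz":0,"fingers":1},{"x":0.002,"y":0,"z":0.009,"rx":0,"ry":0,"rz":0,"fingers":1},{"x":0.002,"y":0,"z":0.009,"rx":0,"ry":0,"rz":0,"fingers":1},{"x":0.002,"y":0,"z":0.009,"rx":0,"ry":0,"rz":0,"fingers":1}]' 60
python3 -c "
from h import *
delta((.515,-.0345,.26),np.pi/2+.107)"
```

```text
clock: 51.55
tool_pos: [0.5306, -0.1884, 0.0464]
tcp_rot: [-0.0, -0.055, 0.998, 0.0]
wrist_force: [0.9, 1.5, -0.0]
width: 0.212
finger_force: 58.5
shift [-0.0014  0.1548 -0.2136]
rz(tool) 0.0037
```

```bash
python3 -m jog '[{"x":0,"y":0,"z":-0.03,"rx":0,"ry":0,"rz":0,"fingers":1},{"x":0,"y":0,"z":-0.07,"rx":0,"ry":0,"rz":0,"fingers":1},{"x":0,"y":0,"z":-0.11,"rx":0,"ry":0,"rz":0,"fingers":1},{"x":0,"y":0,"z":-0.15,"rx":0,"ry":0,"rz":0,"fingers":1},{"x":0,"y":0,"z":-0.19,"rx":0,"ry":0,"rz":0,"fingers":1},{"x":0,"y":0,"z":-0.21,"rx":0,"ry":0,"rz":0,"fingers":1},{"x":0,"y":0,"z":-0.21,"rx":0,"ry":0,"rz":0,"fingers":1}]' 60
python3 -m jog '[{"x":-0.001,"y":0.155,"z":0,"rx":0,"ry":0,"rz":0.003,"fingers":1},{"x":-0.001,"y":0.155,"z":0,"rx":0,"ry":0,"rz":0.003,"fingers":1},{"x":-0.001,"y":0.155,"z":0,"rx":0,"ry":0,"rz":0.003,"fingers":1},{"x":-0.001,"y":0.155,"z":0,"rx":0,"ry":0,"rz":0.003,"fingers":1},{"x":-0.001,"y":0.155,"z":0,"rx":0,"ry":0,"rz":0.003,"fingers":1},{"x":-0.001,"y":0.155,"z":0,"rx":0,"ry":0,"rz":0.003,"fingers":1},{"x":-0.001,"y":0.155,"z":0,"rx":0,"ry":0,"rz":0.003,"fingers":1},{"x":-0.001,"y":0.155,"z":0,"rx":0,"ry":0,"rz":0.003,"fingers":1}]' 60
python3 - <<'E'
from h import *
delta((.515,-.0345,.1464),np.pi/2+.107);save("wrist","w21")
g=cv2.cvtColor(cv2.imread("pics/w21.png"),cv2.COLOR_BGR2GRAY)
p=w2p("w21",[(.4732,-.039,.147),(.4732,-.039,.12)]);print(p);u,v=p[0].round().astype(int);print(g[v-40:v+41:8,u-48:u+49:8])
E
```

```text
clock: 52.13
tool_pos: [0.5339, -0.1903, 0.2631]
tcp_rot: [0.005, -0.055, 0.998, -0.003]
wrist_force: [1.9, -0.6, -3.7]
width: 0.214
finger_force: 59.5
clock: 52.8
tool_pos: [0.514, -0.0353, 0.2547]
tcp_rot: [-0.001, -0.053, 0.999, -0.0]
wrist_force: [-0.1, -0.8, -4.0]
width: 0.21
finger_force: 59.9
shift [-0.0014  0.0006  0.1083]
rz(tool) -0.0003
[[322.58651778 139.35821205]
 [322.54396323 135.54262586]]
[[172 171 171 171 153 143 145 140 136 170 168 104 107]
 [172 171 171 169 120 119 119 118 108 151 109 105 107]
 [171 170 171 120 117 118 111 108 106 104 103 105 107]
 [169 171 129 124 111  59  57  58  84  62  61 105 106]
 [170 170 122 117  67  59  57  56  43  59  65 104 121]
 [172 170 124 115  63  54  55  54  42  59  65 104 154]
 [170 171 126 115 105  56  53  52  49  57  66 103 170]
 [170 170 126 111 112 109  74  90  58  61  64 119 170]
 [172 171 124 104 106 107 100  71  56  62  65 103 104]
 [171 170 130 100 101 100  97  55  56  60  65 102 104]
 [170 171 134 100 100  98  57  56  56  61  66 102 110]]
```

```bash
python3 -m jog '[{"x":-0.001,"y":0.0005,"z":0.03,"rx":0,"ry":0,"rz":0,"fingers":1},{"x":-0.001,"y":0.0005,"z":0.055,"rx":0,"ry":0,"rz":0,"fingers":1},{"x":-0.001,"y":0.0005,"z":0.08,"rx":0,"ry":0,"rz":0,"fingers":1},{"x":-0.001,"y":0.0005,"z":0.095,"rx":0,"ry":0,"rz":0,"fingers":1},{"x":-0.001,"y":0.0005,"z":0.1,"rx":0,"ry":0,"rz":0,"fingers":1},{"x":-0.001,"y":0.0005,"z":0.1,"rx":0,"ry":0,"rz":0,"fingers":1},{"x":-0.001,"y":0.0005,"z":0.1,"rx":0,"ry":0,"rz":0,"fingers":1}]' 60
python3 -m jog '[{"x":0,"y":0,"z":0.003,"rx":0,"ry":0,"rz":0,"fingers":1},{"x":0,"y":0,"z":0.006,"rx":0,"ry":0,"rz":0,"fingers":1},{"x":0,"y":0,"z":0.006,"rx":0,"ry":0,"rz":0,"fingers":1}]' 60
```

```text
clock: 53.43
tool_pos: [0.5161, -0.0346, 0.1568]
tcp_rot: [0.0, -0.053, 0.999, -0.0]
wrist_force: [0.5, -0.1, -3.2]
width: 0.211
finger_force: 59.9
clock: 53.68
tool_pos: [0.516, -0.034, 0.1509]
tcp_rot: [0.001, -0.054, 0.999, -0.0]
wrist_force: [0.1, -0.5, -4.5]
width: 0.214
finger_force: 59.9
```

```bash
python3 -m jog '[{"x":0,"y":0,"z":0.002,"rx":0,"ry":0,"rz":0,"fingers":1},{"x":0,"y":0,"z":0.004,"rx":0,"ry":0,"rz":0,"fingers":1},{"x":0,"y":0,"z":0.004,"rx":0,"ry":0,"rz":0,"fingers":1}]' 60
python3 -m jog '[{"x":0,"y":0,"z":0.001,"rx":0,"ry":0,"rz":0,"fingers":1},{"x":0,"y":0,"z":0.0015,"rx":0,"ry":0,"rz":0,"fingers":1},{"x":0,"y":0,"z":0.0015,"rx":0,"ry":0,"rz":0,"fingers":1}]' 60
```

```text
clock: 53.93
tool_pos: [0.5157, -0.0338, 0.1464]
tcp_rot: [0.0, -0.054, 0.999, -0.0]
wrist_force: [0.2, -0.3, -3.0]
width: 0.215
finger_force: 60.3
clock: 54.18
tool_pos: [0.5158, -0.0338, 0.1463]
tcp_rot: [0.0, -0.054, 0.999, -0.0]
wrist_force: [-2.5, 1.3, 4.6]
width: 0.209
finger_force: 61.0
```

```bash
python3 -m jog '[{"x":0,"y":0,"z":0,"rx":0,"ry":0,"rz":0,"fingers":0.4},{"x":0,"y":0,"z":0,"rx":0,"ry":0,"rz":0,"fingers":0.4},{"x":0,"y":0,"z":0,"rx":0,"ry":0,"rz":0,"fingers":0.4},{"x":0,"y":0,"z":0,"rx":0,"ry":0,"rz":0,"fingers":0.4},{"x":0,"y":0,"z":-0.02,"rx":0,"ry":0,"rz":0,"fingers":0.4},{"x":0,"y":0,"z":-0.05,"rx":0,"ry":0,"rz":0,"fingers":0.4},{"x":0,"y":0,"z":-0.09,"rx":0,"ry":0,"rz":0,"fingers":0.4},{"x":0,"y":0,"z":-0.13,"rx":0,"ry":0,"rz":0,"fingers":0.4},{"x":0,"y":0,"z":-0.17,"rx":0,"ry":0,"rz":0,"fingers":0.4},{"x":0,"y":0,"z":-0.17,"rx":0,"ry":0,"rz":0,"fingers":0.4},{"x":0,"y":0,"z":-0.17,"rx":0,"ry":0,"rz":0,"fingers":0.4}]' 60
python3 - <<'E'
from h import *
save("wrist","w22")
g=cv2.cvtColor(cv2.imread("pics/w22.png"),cv2.COLOR_BGR2GRAY)
o=np.array([.5152,-.0345]);y=.105;R=np.array([[np.cos(y),-np.sin(y)],[np.sin(y),np.cos(y)]]);B=lambda x,yy,z:np.r_[o+R@[x,yy],z]
P=w2p("w22",[B(0,0,.156),B(0,0,.121),B(-.042,0,.147),B(.042,0,.147),B(.05,-.028,.097),B(.05,.028,.097)]);print(P.round(0).tolist())
for p in P[:1]:
    u,v=p.round().astype(int);print(g[v-48:v+49:8,u-48:u+49:8])
u,v=P[4].round().astype(int);print(g[v+8,u-30:u+100:3])
E
```

```text
clock: 55.1
tool_pos: [0.5176, -0.0343, 0.319]
tcp_rot: [0.004, -0.054, 0.999, -0.001]
wrist_force: [-0.2, 0.4, -1.0]
width: 0.603
finger_force: 0.0
[[322.0, 175.0], [322.0, 167.0], [323.0, 125.0], [322.0, 217.0], [296.0, 208.0], [348.0, 208.0]]
[[161 161 163 111 109  56  54  52  56  78  97 101 102]
 [160 161 160 110 109  96  53  54  96  62  97 100 154]
 [161 161 162 109 106 100  94  95  98  62  97 100 160]
 [160 162 160 103 104 124 127 125  59  63  98 101 150]
 [161 161 160 115 111 125  72 105  76  60 123 110 123]
 [161 162 161 114 124  95  64  42  77  68 123 126 123]
 [162 161 160  81 135  68  53  45  87  67 123 127 123]
 [160 160 161  85  69  84  46  46  74  68 123 127 124]
 [162 162 161  90  69  69  54  60  69  67 117 126 123]
 [160 160 153  81 104  55  38  40  72  73  59 124 122]
 [162 161 133 107 103  46  40  39  67  71  94 123 120]
 [160 160 133 106 103  40  39  40  58  73  93 122 121]
 [161 161 140 110 103  45  39  39  81  72  92 159 142]]
[159 162 162 161 162 161 161 160 139 134 131 103 101 102 102  71  43  42
  42  41  40  40  38  39  58  72  73  72  87  93  94 123 121 122 122 120
 122 133 160 153 150 135 119 106]
```

The pixel profile shows the weight's post upright at the pack's centre, the pins in place and the blades against the pack's edges. I'll hand it in.

```bash
python3 -c "
from station import env
print(env.finish_job())"
```

```text
the job is handed in; nothing more can be done
None
```

I handed the job in at about 55 s with all five templates pinned, the jaws shut on the pack and the weight back on top between the pins; the hand-in gave no verdict, and I viewed 15 pictures, one more than the 14 allowed.

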